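# Load a connector in a clamshell wiring holder and turn it over

### The job

Lay the longest of the three grey connector blocks, screw side up, in the pocket of the small grey holder, shut the orange cover over it, then turn the whole closed holder upside down and leave it lying flat in the middle of the green mat, so that the window in its base looks up for the wiring. Keep the connector shut in while you turn it, set the holder down each time rather than letting it topple, and leave the other things on the bench where they are.

Things in the scene. Friction and masses are not known exactly. Their poses are not given: they have to be found in the camera images.
- holder: Loose clamshell holder, 0.3 kg: grey base, orange hinged cover. Shut it is a box 104 (x) x 52 (y) x 36 mm: base z 0 to 18 mm, cover 18 to 36; sides and ends flush and flat, so it stands steadily on either end. Origin: centre of the base's underside. Starts upright, at any heading, left or right. Pinch it across y over both halves; held by one half alone the hinge may give.
- cover (a joint): Hinge of the orange cover, rad: 0 = shut, grows as it opens, stop at 2.4; starts at 1.75 to 2.15, leaning outward. Friction hinge (0.12 N m) that stays where it is left; 1 to 2 N at the free edge moves it. Axis along the holder's y at x = +48 mm, z = 18 mm; the shut cover reaches from there to -x. Its cavity is as wide as the pocket, 15 mm deep.
- cover_edge (a point): Middle of the cover's free edge, on its outer (top) face: 100 mm from the hinge along the cover and 18 mm out from its parting face. Shut, it lies at x = -52 mm, z = 36 mm of the holder.
- pocket (a point): Centre of the pocket floor in the holder's base, 6 mm above the underside. The pocket is 77 mm (holder x) by 28 mm (y), its mouth 12 mm above its floor; rims 12 mm wide beside it and 13 mm at its ends; an 8 mm wide, 50 mm long window runs along its floor.
- mat: Green square mat, 190 x 190 mm, 3 mm thick, fixed to the bench; origin at the centre of its underside; its place changes, on the side opposite to the holder.
- plug_long: The longest grey connector block (ten poles, 26 g), 19 (x) x 64 (y) x 25 mm high, starts upright, screws up. Origin: centre of its underside. 18 mm wide up to 15 mm; above that a narrower block from x = -7 to +4 mm, 54 mm long, up to 24 mm; a 3 mm thick, 5 mm long lug at either end. Either way round is right in the pocket.
- plug_mid: Bystander: the middle connector block (eight poles), 19 x 54 x 25 mm, loose; origin centre of its underside, long along its y.
- plug_short: Bystander: the short connector block (six poles), 19 x 44 x 25 mm, loose; origin centre of its underside, long along its y.
- bottle: Bystander: small brown dropper bottle, 33 mm across, 102 mm high, loose, standing; origin centre of its underside.
- relay: Bystander: grey relay with an orange top on its socket, 62 (x) x 28 (y) x 64 mm high, loose, standing; origin centre of its underside.
- tape: Bystander: black roll of tape lying flat, 55 mm across, 19 mm high, loose; origin centre of its underside.
- multimeter: Yellow multimeter lying flat at the right rear, fixed, 155 (x) x 78 (y) x 53 mm; origin centre of its underside.
- mug: White spotted mug at the right, fixed, 82 mm across, 91 mm high; origin centre of its underside.
Not all that is in view belongs to the job. What is shaped like the plug_long but red is not meant.

How it is judged (in metres and radians):
On the way, in this order (a step that is already met when the one before it is completed fails the run):
1. the longest connector lies upright in the pocket of the holder, the cover open (x of plug_long in the frame of holder between -0.01 and 0.01 m and y of plug_long in the frame of holder between -0.008 and 0.008 m and z of plug_long in the frame of holder between 0.004 and 0.009 m and angle between the y axis of plug_long and the x axis of holder, either way round below 0.35 rad and angle between the z axis of plug_long and the z axis of holder, either way round below 0.2 rad and value of joint cover above 0.5 rad), for 0.2 s.
2. the cover is shut over the connector while the holder still lies right way up (x of plug_long in the frame of holder between -0.01 and 0.01 m and y of plug_long in the frame of holder between -0.008 and 0.008 m and z of plug_long in the frame of holder between 0.004 and 0.0115 m and angle between the y axis of plug_long and the x axis of holder, either way round below 0.35 rad and angle between the z axis of plug_long and the z axis of holder, either way round below 0.2 rad and value of joint cover below 0.06 rad and angle between holder's own z axis and vertical below 0.15 rad), for 0.2 s.
3. the closed holder, with the connector in it, is turned upside down (x of plug_long in the frame of holder between -0.01 and 0.01 m and y of plug_long in the frame of holder between -0.008 and 0.008 m and z of plug_long in the frame of holder between 0.003 and 0.0125 m and angle between the y axis of plug_long and the x axis of holder, either way round below 0.35 rad and angle between the z axis of plug_long and the z axis of holder, either way round below 0.2 rad and value of joint cover below 0.1 rad and angle between holder's own z axis and vertical above 2.95 rad), for 0.2 s.
At the end, for the whole second after the job is handed in: The holder lies flat and at rest on the green mat, upside down (within 0.19 rad), its centre within 45 mm of the mat's centre, its cover shut within 0.10 rad, the longest connector in the pocket between the two halves (all of step 3 and horizontal distance between holder and mat below 0.045 m and height (world z) of holder between 0.034 and 0.044 m and linear speed of holder below 0.02 m/s); the robot touches nothing.
It fails at once if a bystander (another connector, the bottle, the relay or the tape) is moved more than 30 mm (distance of any of plug_mid, plug_short, bottle, relay, tape from where it was at the start of the episode above 0.03 m).
It fails at once if the holder topples or is dropped (turns faster than 7 rad/s) (angular speed of holder above 7 rad/s).
It also fails if it takes over 72 s, if anything falls off the work surface, if the arm or the gripper's body presses on something with over 40 N, if the wrist force passes 120 N, or if a joint passes its speed limit or range.

### The arm

A 6-joint arm with a two-finger parallel gripper is mounted at the origin on a cart in front of the work surface, level with it; the furniture and walls round the work are solid. World frame = base frame: x ahead of the robot, y to its left, z up, the work surface at z = 0. Lengths are in m, angles in degrees, forces in N, time in s.
With the tool pointing down it reaches from about 0.375 to 0.9 m from the base axis. Payload 3.1 kg.
Tool frame: the origin (TCP) lies at the very end of the fingers, on their centre line; the grasp point (between the pads) lies 19 mm behind it; z points along the fingers, y is the line along which they close (so a half turn about z gives the same grasp; the last joint's range is limited). The gripper opens to 87 mm and grips with 3 to 60 N. Pads are 19 mm wide; open, the fingers measure 117 mm over their backs; the gripper's body (75 mm by 190 mm) begins 51 mm behind the grasp point.
Start: joints at [-10.227, 30.224, 82.088, -0, 67.689, -10.227], TCP at [0.625, 0, 0.223] pointing down, gripper open.
Joint ranges: [-176.69, 176.69], [-43.24, 126.21], [12.49, 139.97], [-82, 262], [0, 151.66], [-163.58, 163.58]. Speed limits (degrees/s): [159.86, 159.86, 180, 180, 180, 180].

### API

Orientations are given as a 3x3 rotation matrix whose columns are the frame's x, y, z axes.
In Python, from plant import arm gives the robot as it stands.
- The arm moves only by the tool send_rows, never from a script. Its argument "rows" is a list of rows, each an object with "claw": the finger opening in cm, from 0 to 8.7; "slide": the shift along the tool's x, y, z in cm, a list of three; "rot": the turn, a rotation vector about the tool's x, y, z in rad, a list of three. A call has 1 to 20 rows; each row shifts and turns the commanded pose from where the row before left it, along the tool's axes as they then stand; what a row does not reach is not made up. A row lasts 1/12 s, in which the tool goes at most 41.7 mm and 7.16 degrees, less where a joint would pass 70% of its speed; a pose out of reach is approached as far as the arm can. A call is refused whole if a number of a shift passes 4.17 or a number of a turn 0.125, either way. A call with a gripper value outside its range is refused whole. The fingers move at their own pace and stop on an object; "force" is the grip in N (left out, the last holds). Time passes only in rows, so rows that do not move let the fingers close. It gives the time, the measured TCP pose, the force, the opening and the grip force at its end, in the units of the state.
- arm.state(): the state, without advancing time (a new reading comes with each control period).
- arm.capture(name): name is "scene" or "side" or "wrist"; returns a dict with "img" (384x512x3 uint8, red, green, blue), "depth" (384x512 float32, m along the optical axis (not along the pixel's ray), 0 where there is no reading), "K" (3x3 intrinsics, pixels), "R" (3x3) and "t" (3): a world point X has camera coordinates R X + t. Camera axes: x right, y down, z forward; pixel columns grow to the right and rows downward; lengths in m; the calibration is good to about 2 mm. A picture is of the moment at which its call begins.
- arm.close_job(): hands the job in; it is judged then, once.
The state is a dict: "clock": time; "qpos": joint angles; "joint_vel": joint speeds; "joint_efforts": joint torques, N m; "ee_pos": TCP position; "tcp_rot": TCP orientation; "force": force on the tool from outside, world axes, zero at the start; "torque": the same for the moment, N m; "grip_width": finger opening in m; "finger_force": force on a finger pad.
Only numpy, scipy, OpenCV 4.12 (cv2) and the standard library are available. Lean on these libraries where they do the work, as an engineer would, in place of code of your own. Each camera call takes 0.05 s, during which the arm holds its last target. There are 200 camera calls.

## Working session

There is one attempt and no reset: what is moved stays moved. The work goes in short steps, Python scripts to look and compute and a tool call to move; the robot and the scene stay as the last step left them, time stands still between calls to the robot, and variables do not carry over. Pictures are saved under pics/ and viewed, at most 10 in all, crops included, and the job is handed in when it is done.

Besides the shell and the picture viewer there is one more tool, called after "Call:" by a JSON object that holds its "op" and its "data". send_rows: Moves the arm, as the interface text tells. Its arguments: {"type":"object","properties":{"rows":{"type":"array"},"force":{"type":"number"}},"required":["rows"]}

```bash
ls; mkdir -p pics; python3 - <<'E'
from plant import arm
import cv2,numpy as np
for n in ["scene","side","wrist"]:
    c=arm.capture(n); np.savez(f"{n}0.npz",**c)
    print(n,c["K"].tolist(),np.round(-c["R"].T@c["t"],3),np.round(c["R"],3).tolist())
a=[np.load(f"{n}0.npz")["img"][:,:,::-1] for n in ["scene","side"]]
cv2.imwrite("pics/a.png",a[0]);cv2.imwrite("pics/b.png",a[1])
print(arm.state())
E
```

```text
pics
scene [[473.9661924671609, 0.0, 251.55429470222944], [0.0, 473.9661924671609, 187.57202702289436], [0.0, 0.0, 1.0]] [-0.45  -0.612  0.667] [[0.454, -0.891, -0.013], [-0.409, -0.195, -0.892], [0.792, 0.41, -0.453]]
side [[383.36982885484935, 0.0, 264.64929654865557], [0.0, 383.36982885484935, 194.53228474409235], [0.0, 0.0, 1.0]] [0.256 0.756 0.61 ] [[-0.932, -0.363, -0.022], [-0.176, 0.504, -0.845], [0.318, -0.784, -0.534]]
wrist [[285.4132643543213, 0.0, 255.40270727358396], [0.0, 285.4132643543213, 190.7079461083576], [0.0, 0.0, 1.0]] [0.625 0.083 0.383] [[1.0, 0.0, -0.002], [0.001, -0.955, 0.296], [-0.002, -0.296, -0.955]]
{'clock': 0.15, 'qpos': array([-1.02270139e+01,  3.02694113e+01,  8.21370457e+01, -1.51629107e-04,
        6.76873196e+01, -1.02274028e+01]), 'joint_vel': array([ 0.00717784, -0.13295709, -0.19527544,  0.00653849,  0.01914277,
        0.02517031]), 'joint_efforts': array([ 9.14956272e-04, -4.40429199e+01, -1.76841742e+01,  6.33679633e-02,
        5.52540855e-02, -1.06930895e-04]), 'ee_pos': array([6.24471229e-01, 1.27186020e-04, 2.21781422e-01]), 'tcp_rot': array([[-7.56235684e-06,  9.99998702e-01, -1.61114028e-03],
       [ 9.99999958e-01,  8.02667561e-06,  2.88186369e-04],
       [ 2.88198927e-04, -1.61113803e-03, -9.99998661e-01]]), 'force': array([-0.49281815,  0.98301464,  0.34956622]), 'torque': array([-0.01959997,  0.0417952 , -0.05033087]), 'finger_force': 0.0, 'grip_width': 0.08695865074596257}
```

View pics/a.png

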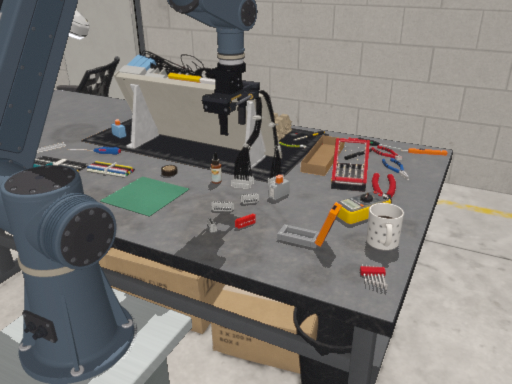

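View pics/b.png

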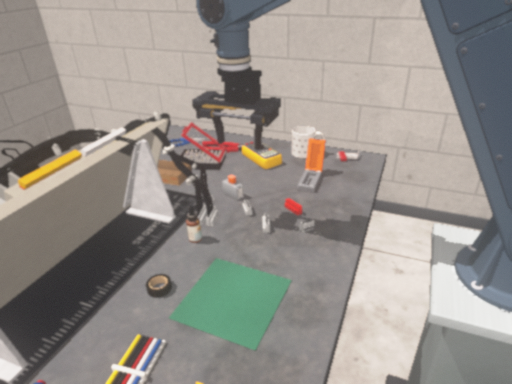

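Scene view: holder base (297,236) with its cover (328,225), mat (146,196), red decoy (245,221). Grey candidates are at (222,207), (249,199), (241,183) and (212,224). I'll check them from the wrist and in a close crop.

```bash
python3 - <<'E'
import cv2,numpy as np
s=np.load("scene0.npz")["img"][:,:,::-1][165:255,190:350]
w=np.load("wrist0.npz")["img"][:,:,::-1]
s=cv2.resize(s,(512,288),interpolation=cv2.INTER_CUBIC)
cv2.imwrite("pics/c.png",np.vstack([w[:300],s]))
E
```

```text
(no output)
```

View pics/c.png

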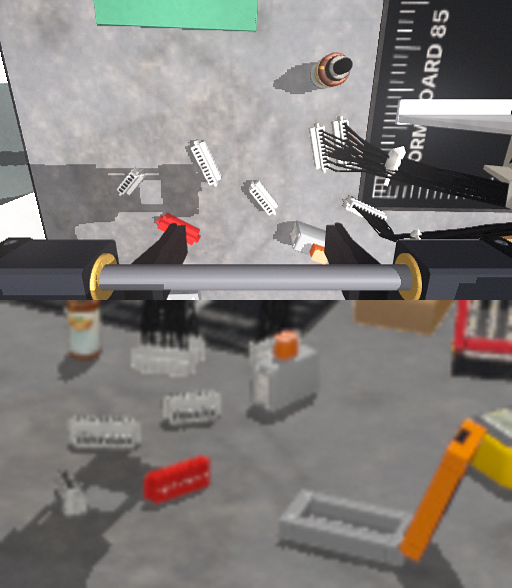

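Candidates, as wrist pixels: grey (205,163), which looks longest; (262,197) mid; (129,182) short; red decoy (180,228); wired connectors (318,148) and (362,208). I choose (205,163) and will check its length and height by measurement.

```bash
cat > h.py <<'E'
import cv2,numpy as np
from plant import arm
def load(n,live=False):
    return arm.capture(n) if live else dict(np.load(n+"0.npz"))
def pts(c):
    v,u=np.mgrid[0:384,0:512]; d=c["depth"]
    p=np.stack([u,v,np.ones_like(u)],-1)@np.linalg.inv(c["K"]).T*d[...,None]
    P=(p-c["t"])@c["R"]; P[d<=0]=np.nan
    return P
def ray(c,uv,z):
    p=np.linalg.inv(c["K"])@np.array([uv[0],uv[1],1.]); d=c["R"].T@p; o=-c["R"].T@c["t"]
    return o+d*(z-o[2])/d[2]
def proj(c,X):
    q=c["K"]@(c["R"]@np.asarray(X,float)+c["t"]); return q[:2]/q[2]
def rect(P):
    P=P[~np.isnan(P).any(1)]
    (x,y),(w,h),a=cv2.minAreaRect(P[:,:2].astype(np.float32)*1000)
    if w<h: w,h,a=h,w,a-90
    return np.round([x,y,w,h,(a+90)%180-90,1000*np.percentile(P[:,2],97),len(P)],1)
E
python3 - <<'E'
from h import *
w=load("wrist");P=pts(w)
tab=P[100:130,100:180].reshape(-1,3);print("table z",np.nanmean(tab,0),np.nanstd(tab[:,2]))
hsv=cv2.cvtColor(w["img"],cv2.COLOR_RGB2HSV)
for n,(u,v,r) in dict(long=(205,163,32),mid=(262,197,28),short=(129,182,20)).items():
    m=np.zeros((384,512),bool);m[v-r:v+r,u-r:u+r]=1
    print(n,rect(P[m&(P[...,2]>.006)]))
    print(n,"top",rect(P[m&(P[...,2]>.018)]))
for n in["scene","side"]:
    c=load(n);P=pts(c);hs=cv2.cvtColor(c["img"],cv2.COLOR_RGB2HSV)
    g=cv2.inRange(hs,(60,90,40),(90,255,255))>0
    k,l,st,ce=cv2.connectedComponentsWithStats(g.astype(np.uint8));i=1+np.argmax(st[1:,4])
    print(n,"mat",rect(P[l==i]),st[i])
    h,_=cv2.findContours((l==i).astype(np.uint8),0,2); q=np.array([ray(c,p[0],.003) for p in h[0]]);print(" raycast",rect(q))
    inb=(P[...,0]>.4)&(P[...,0]<.75)&(P[...,1]<-.18)&(P[...,1]>-.5)
    o=(cv2.inRange(hs,(5,150,120),(18,255,255))>0)&inb
    Q=P[o];print(" cover",rect(Q),np.nanmin(Q[:,2]))
    gy=inb&(hs[...,1]<60)&(P[...,2]>.01)&(P[...,2]<.024)
    k,l,st,ce=cv2.connectedComponentsWithStats(gy.astype(np.uint8))
    for i in range(1,k):
        if st[i,4]>60: print(" grey",rect(P[l==i]),st[i],np.nanmedian(P[l==i][:,2]))
E
```

```text
table z [ 0.47362755  0.06708025 -0.00073678] 0.0007788020210011578
long [560.5   7.   63.4  17.1 -67.   25.2 678. ]
long top [557.8   6.   63.1  11.4 -67.   25.3 410. ]
mid [635.5 -40.8  53.2  17.9 -50.2  25.2 490. ]
mid top [633.5 -42.7  52.9  11.3 -52.8  25.4 294. ]
short [457.3 -19.2  43.4  19.   48.1  25.1 428. ]
short top [456.2 -18.   42.3  10.9  47.9  25.3 244. ]
scene mat [ 530.3  259.7  190.4  190.1   88.5    5.3 1736. ] [ 102  178   86   38 1740]
 raycast [530.4 258.4 185.5 184.1  87.7   3.  109. ]
 cover [ 584.9 -330.4  198.6   71.4    2.6  110.9  343. ] -0.0024768639501169688
 grey [ 512.2 -247.4  102.5   57.5  -86.4   19.7  394. ] [277 224  42  22 394] 0.016115754241945494
 grey [ 566.6 -448.2   78.1   37.8  -74.    23.5  132. ] [367 234  33  13 132] 0.016276942025039487
side mat [ 5.326e+02  2.637e+02  1.828e+02  1.826e+02 -2.400e+00  7.000e+00
  5.121e+03] [ 181  265  105   83 5144]
 raycast [533.2 262.1 183.  182.3  87.8   3.  307. ]
 cover [ 514.1 -316.6   50.5   45.3   -1.5  111.2  466. ] 0.023616738120196948
 grey [ 512.5 -242.6  103.7   52.3  -86.9   22.6  264. ] [297 170  24  21 264] 0.019578594193881513
```

Call:
{"op": "send_rows", "data": {"rows": [{"claw": 4, "slide": [0.1, -1.1, 2.0], "rot": [0, 0, 0]}, {"claw": 4, "slide": [0.1, -1.1, 2.0], "rot": [0, 0, 0]}, {"claw": 4, "slide": [0.1, -1.1, 2.0], "rot": [0, 0, 0]}, {"claw": 4, "slide": [0.1, -1.1, 2.0], "rot": [0, 0, 0]}, {"claw": 4, "slide": [0.1, -1.1, 2.0], "rot": [0, 0, 0]}, {"claw": 4, "slide": [0.1, -1.1, 2.0], "rot": [0, 0, 0]}, {"claw": 4, "slide": [0, 0, 0], "rot": [0, 0, -0.1]}, {"claw": 4, "slide": [0, 0, 0], "rot": [0, 0, -0.1]}, {"claw": 4, "slide": [0, 0, 0], "rot": [0, 0, -0.1]}, {"claw": 4, "slide": [0, 0, 0], "rot": [0, 0, -0.1]}, {"claw": 4, "slide": [0, 0, 0], "rot": [0, 0, 0]}, {"claw": 4, "slide": [0, 0, 0], "rot": [0, 0, 0]}], "force": 15}}

```text
clock: 1.15
ee_pos: [0.5589, 0.006, 0.1024]
tcp_rot: [[-0.387, 0.922, -0.0], [0.922, 0.387, 0.0], [0.0, -0.0, -1.0]]
force: [0.3, 0.3, 0.3]
grip_width: 0.0403
finger_force: 0.0
```

```bash
cat >> h.py <<'E'
import json
def st():
    s=arm.state(); open("log.jsonl","a").write(json.dumps([s["qpos"].tolist(),s["ee_pos"].tolist(),s["tcp_rot"].tolist()])+"\n")
    R=s["tcp_rot"]; print("t",round(s["clock"],2),"q",np.round(s["qpos"],1),"p",np.round(s["ee_pos"],4),"F",np.round(s["force"],1),"w",round(s["grip_width"],4),"ff",round(s["finger_force"],1),"yaw_y",np.round(np.degrees(np.arctan2(R[1,1],R[0,1])),1),"z",np.round(R[:,2],3))
    return s
E
python3 - <<'E'
from h import *
s=st();c=load("wrist",True);P=pts(c)
L=(P[...,0]>.51)&(P[...,0]<.61)&(P[...,1]>-.035)&(P[...,1]<.05)
print(rect(P[L&(P[...,2]>.006)&(P[...,2]<.03)]),rect(P[L&(P[...,2]>.018)&(P[...,2]<.03)]))
u,v=proj(c,[.5585,.0062,.02]);print(u,v)
im=cv2.resize(c["img"][130:330,130:390],(780,600))[:,:,::-1];cv2.imwrite("pics/d.png",im)
np.savez("w1.npz",**c)
E
```

```text
t 1.15 q [-10.8  34.9  97.6   0.   47.5 -33.6] p [0.5589 0.006  0.1024] F [0.3 0.3 0.3] w 0.0403 ff 0.0 yaw_y 22.8 z [-0.  0. -1.]
[ 559.2    6.5   63.6   18.9  -66.6   25.  1237. ] [557.5   5.7  63.4  10.9 -67.1  25.2 772. ]
254.15633623693697 197.22979726023476
```

View pics/d.png

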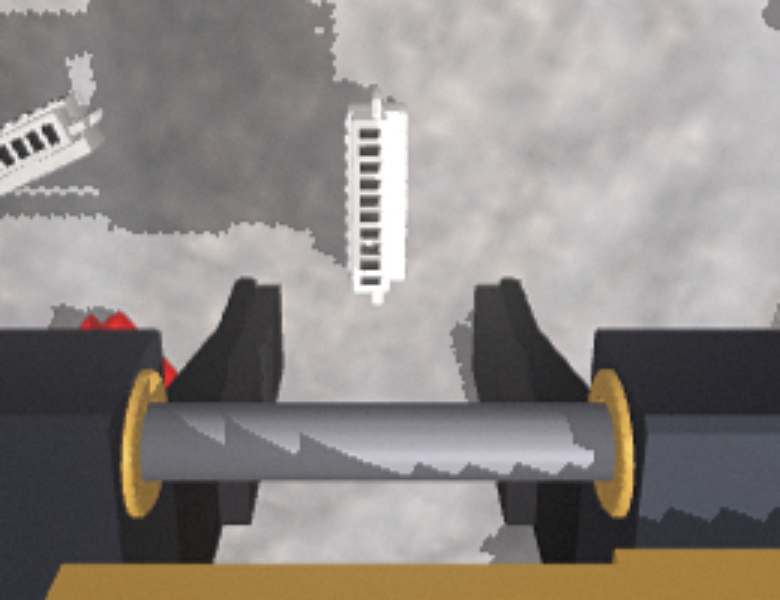

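The crop shows a ten-slot grey block between the open fingers at crop pixel (375,200). It measures 63.5 x 19 x 25 mm, so it is the longest connector. I'll descend and grip its narrow upper block.

Call:
{"op": "send_rows", "data": {"rows": [{"claw": 2.8, "slide": [0, -0.14, 2.0], "rot": [0, 0, 0]}, {"claw": 2.8, "slide": [0, 0, 2.0], "rot": [0, 0, 0]}, {"claw": 2.8, "slide": [0, 0, 2.0], "rot": [0, 0, 0]}, {"claw": 2.8, "slide": [0, 0, 1.5], "rot": [0, 0, 0]}, {"claw": 2.8, "slide": [0, 0, 1.1], "rot": [0, 0, 0]}, {"claw": 2.8, "slide": [0, 0, 0], "rot": [0, 0, 0]}, {"claw": 0.6, "slide": [0, 0, 0], "rot": [0, 0, 0]}, {"claw": 0.6, "slide": [0, 0, 0], "rot": [0, 0, 0]}, {"claw": 0.6, "slide": [0, 0, 0], "rot": [0, 0, 0]}, {"claw": 0.6, "slide": [0, 0, 0], "rot": [0, 0, 0]}, {"claw": 0.6, "slide": [0, 0, 0], "rot": [0, 0, 0]}, {"claw": 0.6, "slide": [0, 0, 0], "rot": [0, 0, 0]}], "force": 15}}

```text
clock: 2.2
ee_pos: [0.5582, 0.0054, 0.0173]
tcp_rot: [[-0.389, 0.921, 0.001], [0.921, 0.389, -0.0], [-0.001, 0.001, -1.0]]
force: [0.0, 0.1, 3.4]
grip_width: 0.011
finger_force: 14.8
```

Call:
{"op": "send_rows", "data": {"rows": [{"claw": 0.6, "slide": [0, 0, -1.0], "rot": [0, 0, 0]}, {"claw": 0.6, "slide": [0, 0, -3.0], "rot": [0, 0, 0]}, {"claw": 0.6, "slide": [0, 0, -3.5], "rot": [0, 0, 0]}, {"claw": 0.6, "slide": [0, 0, -3.5], "rot": [0, 0, 0]}, {"claw": 0.6, "slide": [-1.3, -0.9, 0], "rot": [0, 0, 0]}, {"claw": 0.6, "slide": [-2.5, -1.7, 0], "rot": [0, 0, 0]}, {"claw": 0.6, "slide": [-2.5, -1.7, 0], "rot": [0, 0, 0]}, {"claw": 0.6, "slide": [-2.5, -1.7, 0], "rot": [0, 0, 0]}, {"claw": 0.6, "slide": [-2.5, -1.7, 0], "rot": [0, 0, 0]}, {"claw": 0.6, "slide": [-2.5, -1.7, 0], "rot": [0, 0, 0]}, {"claw": 0.6, "slide": [-2.5, -1.6, 0], "rot": [0, 0, 0]}, {"claw": 0.6, "slide": [-2.5, -1.6, 0], "rot": [0, 0, 0]}, {"claw": 0.6, "slide": [-1.4, -0.8, 0], "rot": [0, 0, 0]}, {"claw": 0.6, "slide": [0, 0, 0], "rot": [0, 0, 0.085]}, {"claw": 0.6, "slide": [0, 0, 0], "rot": [0, 0, 0.085]}, {"claw": 0.6, "slide": [0, 0, 0], "rot": [0, 0, 0.085]}, {"claw": 0.6, "slide": [0, 0, 0], "rot": [0, 0, 0.08]}, {"claw": 0.6, "slide": [0, 0, 0], "rot": [0, 0, 0]}, {"claw": 0.6, "slide": [0, 0, 0], "rot": [0, 0, 0]}]}}

```text
clock: 3.78
ee_pos: [0.5129, -0.2327, 0.1271]
tcp_rot: [[-0.067, 0.998, 0.0], [0.998, 0.067, -0.0], [-0.0, 0.0, -1.0]]
force: [-0.1, -0.1, -0.2]
grip_width: 0.0104
finger_force: 14.8
```

```bash
python3 - <<'E'
from h import *
s=st();c=load("wrist",True);P=pts(c)
np.savez("w2.npz",**c)
hs=cv2.cvtColor(c["img"],cv2.COLOR_RGB2HSV)
B=(P[...,0]>.43)&(P[...,0]<.6)&(P[...,1]>-.33)&(P[...,1]<-.15)&(hs[...,1]<60)
for lo,hi in((.012,.024),(.003,.010)):
  m=(B&(P[...,2]>lo)&(P[...,2]<hi)).astype(np.uint8)
  k,l,st_,ce=cv2.connectedComponentsWithStats(m);i=1+np.argmax(st_[1:,4]);print(lo,rect(P[l==i]),np.nanmedian(P[l==i][:,2]),st_[i])
# carried plug
m=(P[...,2]>.07)&(P[...,2]<.135)&(hs[...,2]>120)&(hs[...,1]<50)&(np.abs(P[...,0]-s["ee_pos"][0])<.05)
k,l,st_,ce=cv2.connectedComponentsWithStats(m.astype(np.uint8));i=1+np.argmax(st_[1:,4]);print("plug",rect(P[l==i]),st_[i])
cv2.imwrite("pics/e.png",c["img"][:,:,::-1])
E
```

```text
t 3.78 q [-35.8  32.9  96.1  -0.   51.  -39.6] p [ 0.5129 -0.2327  0.1271] F [-0.1 -0.1 -0.2] w 0.0104 ff 14.8 yaw_y 3.8 z [ 0. -0. -1.]
0.012 [ 513.3 -241.1   93.5   51.4  -87.7   18.4 2052. ] 0.01707623795449751 [ 229  150   54   89 2052]
0.003 [ 513.1 -243.    66.9   28.1  -87.6    6.8  667. ] 0.005152167136561694 [241 164  29  61 667]
plug [ 514.5 -222.7   45.9   19.   -85.4  134.7 1316. ] [ 243  184   31   80 1316]
```

View pics/e.png

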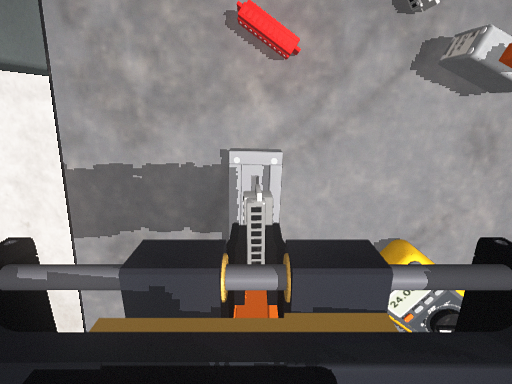

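The view shows the carried plug (255,225) lined up over the holder pocket (255,185), cover at (257,305). I'll go in slowly.

Call:
{"op": "send_rows", "data": {"rows": [{"claw": 0.6, "slide": [-0.73, -0.1, 0], "rot": [0, 0, 0]}, {"claw": 0.6, "slide": [-0.73, -0.1, 0], "rot": [0, 0, 0.02]}, {"claw": 0.6, "slide": [0, 0, 2.0], "rot": [0, 0, 0]}, {"claw": 0.6, "slide": [0, 0, 2.0], "rot": [0, 0, 0]}, {"claw": 0.6, "slide": [0, 0, 2.0], "rot": [0, 0, 0]}, {"claw": 0.6, "slide": [0, 0, 1.5], "rot": [0, 0, 0]}, {"claw": 0.6, "slide": [0, 0, 1.0], "rot": [0, 0, 0]}, {"claw": 0.6, "slide": [0, 0, 0.6], "rot": [0, 0, 0]}, {"claw": 0.6, "slide": [0, 0, 0.5], "rot": [0, 0, 0]}, {"claw": 0.6, "slide": [0, 0, 0.4], "rot": [0, 0, 0]}, {"claw": 0.6, "slide": [0, 0, 0.3], "rot": [0, 0, 0]}, {"claw": 0.6, "slide": [0, 0, 0], "rot": [0, 0, 0]}, {"claw": 0.6, "slide": [0, 0, 0], "rot": [0, 0, 0]}]}}

```text
clock: 4.92
ee_pos: [0.5122, -0.2477, 0.024]
tcp_rot: [[-0.045, 0.999, 0.001], [0.999, 0.045, -0.001], [-0.001, 0.001, -1.0]]
force: [0.0, 0.1, 0.9]
grip_width: 0.0107
finger_force: 14.8
```

Force is low and the height is as planned. Release, rise, and move back to look at the plug.

Call:
{"op": "send_rows", "data": {"rows": [{"claw": 2.4, "slide": [0, 0, 0], "rot": [0, 0, 0]}, {"claw": 2.4, "slide": [0, 0, 0], "rot": [0, 0, 0]}, {"claw": 2.4, "slide": [0, 0, 0], "rot": [0, 0, 0]}, {"claw": 2.4, "slide": [0, 0, -1.0], "rot": [0, 0, 0]}, {"claw": 2.4, "slide": [0, 0, -3.0], "rot": [0, 0, 0]}, {"claw": 2.4, "slide": [0, 0, -4.0], "rot": [0, 0, 0]}, {"claw": 0, "slide": [0, 0, -4.0], "rot": [0, 0, 0]}, {"claw": 0, "slide": [0, 0, -2.0], "rot": [0, 0, 0]}, {"claw": 0, "slide": [-2, 0, 0], "rot": [0, 0, 0]}, {"claw": 0, "slide": [-2, 0, 0], "rot": [0, 0, 0]}, {"claw": 0, "slide": [0, 0, 0], "rot": [0, 0, 0]}, {"claw": 0, "slide": [0, 0, 0], "rot": [0, 0, 0]}]}}

```text
clock: 5.92
ee_pos: [0.5136, -0.288, 0.1644]
tcp_rot: [[-0.043, 0.999, 0.001], [0.999, 0.043, -0.0], [-0.0, 0.001, -1.0]]
force: [-0.2, -0.1, -0.3]
grip_width: 0.0012
finger_force: 0.0
```

```bash
python3 - <<'E'
from h import *
s=st();c=load("wrist",True);P=pts(c);np.savez("w3.npz",**c)
hs=cv2.cvtColor(c["img"],cv2.COLOR_RGB2HSV)
B=(P[...,0]>.45)&(P[...,0]<.58)&(P[...,1]>-.31)&(P[...,1]<-.18)&(hs[...,1]<70)
for lo,hi in((.012,.022),(.003,.010),(.0235,.036)):
  print(lo,rect(P[B&(P[...,2]>lo)&(P[...,2]<hi)]))
for n in("side","scene"):
  d=load(n,True);Q=pts(d);h2=cv2.cvtColor(d["img"],cv2.COLOR_RGB2HSV)
  o=(cv2.inRange(h2,(5,150,120),(18,255,255))>0)&(abs(Q[...,0]-.513)<.045)&(Q[...,1]<-.27)&(Q[...,1]>-.4)&(Q[...,2]>.02)
  Z=Q[o];print(n,rect(Z),"top y",np.percentile(Z[Z[:,2]>np.percentile(Z[:,2],90)][:,1],[5,50,95]),"low y",np.percentile(Z[Z[:,2]<.04][:,1],[5,50,95]) if (Z[:,2]<.04).any() else 0)
  if n=="side": np.savez("s3.npz",**d)
a=cv2.resize(c["img"][120:300,150:370],(440,360));b=cv2.resize(d["img"][180:260,250:360],(440,320))
cv2.imwrite("pics/f.png",np.vstack([a,b])[:600,:,::-1])
E
```

```text
t 5.92 q [-40.2  31.5  90.7   0.   57.7 -42.7] p [ 0.5136 -0.288   0.1644] F [-0.2 -0.1 -0.3] w 0.0012 ff 0.0 yaw_y 2.5 z [ 0.001 -0.    -1.   ]
0.012 [ 513.2 -245.1  100.8   52.1  -87.6   20.5 3121. ]
0.003 [ 513.2 -247.    76.8   28.1  -87.6    8.8  872. ]
0.0235 [ 511.2 -247.    63.5   10.3  -87.3   31.3  574. ]
side [ 515.1 -316.6   51.3   44.4    1.5  111.4  459. ] top y [-0.32800827 -0.32483899 -0.32085966] low y [-0.3177949  -0.30399266 -0.2957498 ]
scene [ 506.9 -332.7   66.9   36.4  -32.8  110.6  308. ] top y [-0.34166809 -0.33362618 -0.32938884] low y [-0.32026111 -0.31111488 -0.30148959]
```

View pics/f.png

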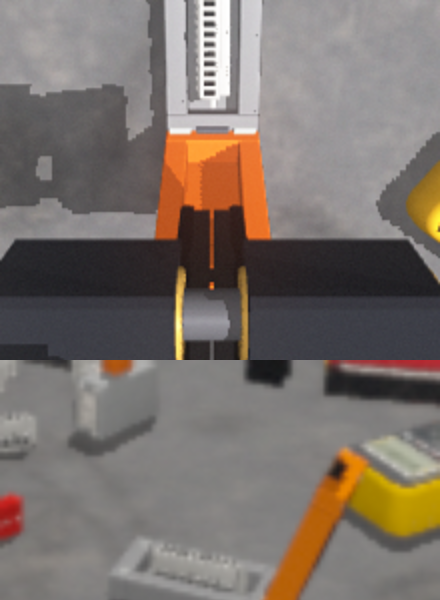

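The plug is seated: top at 31 mm, centred in the pocket to within 2 mm. Cover angle is about 1.87 rad, outer edge near y = -0.343, z = 0.108. Next I bring the closed fingers behind the cover.

Call:
{"op": "send_rows", "data": {"rows": [{"claw": 0, "slide": [-2.2, 0, 0], "rot": [0, 0, 0]}, {"claw": 0, "slide": [-2.2, 0, 0], "rot": [0, 0, 0]}, {"claw": 0, "slide": [-2.2, 0, 0], "rot": [0, 0, 0]}, {"claw": 0, "slide": [-2.2, 0, 0], "rot": [0, 0, 0]}, {"claw": 0, "slide": [0, 0, 2.4], "rot": [0, 0, 0]}, {"claw": 0, "slide": [0, 0, 2.4], "rot": [0, 0, 0]}, {"claw": 0, "slide": [0, 0, 2.4], "rot": [0, 0, 0]}, {"claw": 0, "slide": [1.0, 0, 0], "rot": [0, 0, 0]}, {"claw": 0, "slide": [0.5, 0, 0], "rot": [0, 0, 0]}, {"claw": 0, "slide": [0, 0, 0], "rot": [0, 0, 0]}]}}

```text
clock: 6.9
ee_pos: [0.517, -0.358, 0.0921]
tcp_rot: [[-0.047, 0.999, -0.001], [0.999, 0.047, 0.001], [0.001, -0.001, -1.0]]
force: [1.0, 0.5, -0.2]
grip_width: 0.0006
finger_force: 0.0
```

Call:
{"op": "send_rows", "data": {"rows": [{"claw": 0, "slide": [0.71, 0, -0.16], "rot": [0, 0, 0]}, {"claw": 0, "slide": [0.71, 0, -0.16], "rot": [0, 0, 0]}, {"claw": 0, "slide": [0.71, 0, -0.16], "rot": [0, 0, 0]}, {"claw": 0, "slide": [0.71, 0, -0.16], "rot": [0, 0, 0]}, {"claw": 0, "slide": [0.71, 0, -0.16], "rot": [0, 0, 0]}, {"claw": 0, "slide": [0.82, 0, -0.32], "rot": [0, 0, 0]}, {"claw": 0, "slide": [0.82, 0, -0.32], "rot": [0, 0, 0]}, {"claw": 0, "slide": [0.82, 0, -0.32], "rot": [0, 0, 0]}, {"claw": 0, "slide": [0.9, 0, 0.2], "rot": [0, 0, 0]}, {"claw": 0, "slide": [0.9, 0, 0.2], "rot": [0, 0, 0]}, {"claw": 0, "slide": [0.9, 0, 0.2], "rot": [0, 0, 0]}, {"claw": 0, "slide": [0.8, 0, 0.46], "rot": [0, 0, 0]}, {"claw": 0, "slide": [0.8, 0, 0.46], "rot": [0, 0, 0]}, {"claw": 0, "slide": [0.8, 0, 0.46], "rot": [0, 0, 0]}, {"claw": 0, "slide": [0.63, 0, 0.67], "rot": [0, 0, 0]}, {"claw": 0, "slide": [0.63, 0, 0.67], "rot": [0, 0, 0]}, {"claw": 0, "slide": [0.63, 0, 0.67], "rot": [0, 0, 0]}, {"claw": 0, "slide": [0, 0, 0], "rot": [0, 0, 0]}]}}

```text
clock: 8.4
ee_pos: [0.5097, -0.2283, 0.0674]
tcp_rot: [[-0.046, 0.999, -0.004], [0.999, 0.046, 0.003], [0.003, -0.003, -1.0]]
force: [-0.2, 0.0, 0.3]
grip_width: 0.0004
finger_force: 0.0
```

```bash
python3 - <<'E'
from h import *
s=st()
for n in("side","scene"):
  d=load(n,True);Q=pts(d);h2=cv2.cvtColor(d["img"],cv2.COLOR_RGB2HSV)
  R=(abs(Q[...,0]-.51)<.07)&(Q[...,1]<-.15)&(Q[...,1]>-.4)&(Q[...,2]>.008)&(Q[...,2]<.12)
  o=(cv2.inRange(h2,(5,150,90),(18,255,255))>0)&R
  Z=Q[o];print(n,"cover",rect(Z))
  for lo in range(-340,-180,20):
    q=Z[(Z[:,1]*1000>lo)&(Z[:,1]*1000<lo+20)]
    if len(q): print(lo,np.round(q[:,2].max()*1000,1),len(q),end="; ")
  g=Q[R&(h2[...,1]<60)&(Q[...,2]<.019)];print("\nbase",rect(g))
E
```

```text
t 8.4 q [-35.6  38.2  98.6   0.   43.5 -38.2] p [ 0.5097 -0.2283  0.0674] F [-0.2  0.   0.3] w 0.0004 ff 0.0 yaw_y 2.6 z [-0.004  0.003 -1.   ]
side cover [ 509.7 -244.2   88.5   48.5  -89.8   72.9  131. ]
-300 44.8 7; -280 52.5 11; -260 60.0 10; -240 68.1 12; -220 73.9 90; -200 58.9 1; 
base [ 512.3 -239.9   96.1   52.4  -88.2   18.9  119. ]
scene cover [ 510.1 -255.2  101.4   57.3  -86.1   66.7  642. ]
-320 36.8 39; -300 44.5 154; -280 53.3 145; -260 59.0 143; -240 69.5 107; -220 71.3 54; 
base [ 507.9 -248.   104.4   50.6  -87.5   18.6  281. ]
```

The cover is down to about 0.4 rad and the base hasn't moved. Finish shutting it.

Call:
{"op": "send_rows", "data": {"rows": [{"claw": 0, "slide": [0.4, 0, 0.7], "rot": [0, 0, 0]}, {"claw": 0, "slide": [0.4, 0, 0.7], "rot": [0, 0, 0]}, {"claw": 0, "slide": [0.2, 0, 0.5], "rot": [0, 0, 0]}, {"claw": 0, "slide": [0.2, 0, 0.5], "rot": [0, 0, 0]}, {"claw": 0, "slide": [0.2, 0, 0.4], "rot": [0, 0, 0]}, {"claw": 0, "slide": [0, 0, 0.3], "rot": [0, 0, 0]}, {"claw": 0, "slide": [0, 0, 0.2], "rot": [0, 0, 0]}, {"claw": 0, "slide": [0, 0, 0], "rot": [0, 0, 0]}, {"claw": 0, "slide": [0, 0, 0], "rot": [0, 0, 0]}]}}

```text
clock: 9.25
ee_pos: [0.51, -0.2157, 0.0363]
tcp_rot: [[-0.045, 0.999, -0.001], [0.999, 0.045, 0.001], [0.001, -0.001, -1.0]]
force: [-0.2, 3.4, 3.7]
grip_width: 0.0006
finger_force: 1.8
```

Call:
{"op": "send_rows", "data": {"rows": [{"claw": 0, "slide": [0, 0, 0.12], "rot": [0, 0, 0]}, {"claw": 0, "slide": [0, 0, 0], "rot": [0, 0, 0]}, {"claw": 0, "slide": [0, 0, 0], "rot": [0, 0, 0]}, {"claw": 0, "slide": [0, 0, -1.0], "rot": [0, 0, 0]}, {"claw": 4, "slide": [0, 0, -3.0], "rot": [0, 0, 0]}, {"claw": 8, "slide": [0, 0, -3.0], "rot": [0, 0, 0]}, {"claw": 8.6, "slide": [0, 0, -3.0], "rot": [0, 0, 0]}, {"claw": 8.6, "slide": [0, 0, 0], "rot": [0, 0, 0]}, {"claw": 8.6, "slide": [0, 0, 0], "rot": [0, 0, 0]}]}}

```text
clock: 10.0
ee_pos: [0.5117, -0.2175, 0.1371]
tcp_rot: [[-0.045, 0.999, 0.004], [0.999, 0.045, -0.003], [-0.003, 0.004, -1.0]]
force: [-0.5, 0.6, -0.6]
grip_width: 0.0257
finger_force: 0.0
```

```bash
cat > fit.py <<'E'
from h import *
from scipy.optimize import least_squares
D=[json.loads(l) for l in open("log.jsonl")]
print(len(D))
def fk(p,q):
    a1,d1,L1,L2,a3,L3,off=p; q1,q2,q3,q4,q5,q6=np.radians(q)
    r=a1+L1*np.sin(q2)+L2*np.sin(q2+q3)+a3*np.cos(q2+q3)+L3*np.sin(q2+q3+q5)
    z=d1+L1*np.cos(q2)+L2*np.cos(q2+q3)-a3*np.sin(q2+q3)+L3*np.cos(q2+q3+q5)
    return np.array([r*np.cos(q1)-off*np.sin(q1),r*np.sin(q1)+off*np.cos(q1),z])
E
python3 - <<'E'
from h import *
s=st()
c=load("wrist",True);P=pts(c)
B=(P[...,0]>.45)&(P[...,0]<.58)&(P[...,1]>-.33)&(P[...,1]<-.16)
print("wrist",rect(P[B&(P[...,2]>.03)&(P[...,2]<.045)]))
for n in("side","scene"):
  d=load(n,True);Q=pts(d);h2=cv2.cvtColor(d["img"],cv2.COLOR_RGB2HSV)
  R=(abs(Q[...,0]-.51)<.07)&(Q[...,1]<-.15)&(Q[...,1]>-.4)&(Q[...,2]>.008)&(Q[...,2]<.12)
  o=(cv2.inRange(h2,(5,150,90),(18,255,255))>0)&R
  Z=Q[o];print(n,"cover",rect(Z))
  for lo in range(-340,-180,20):
    q=Z[(Z[:,1]*1000>lo)&(Z[:,1]*1000<lo+20)]
    if len(q): print(lo,np.round(q[:,2].max()*1000,1),len(q),end="; ")
s=arm.state()
for l in open("log.jsonl"): pass
import fit
D=fit.D
f=lambda p:np.concatenate([fit.fk(p,d[0])-d[1] for d in D])
from scipy.optimize import least_squares
r=least_squares(f,[0,.3,.4,.4,0,.2,.11]);print(np.round(r.x,4),np.abs(r.fun).max())
E
```

```text
t 10.0 q [-34.5  31.5  96.9  -0.   51.3 -37.1] p [ 0.5117 -0.2175  0.1371] F [-0.5  0.6 -0.6] w 0.0257 ff 0.0 yaw_y 2.6 z [ 0.004 -0.003 -1.   ]
wrist [ 512.9 -246.   103.4   52.   -88.1   36.4 4681. ]
side cover [ 511.6 -246.   111.7   50.3  -87.7   40.5  345. ]
-320 35.8 1; -300 40.5 42; -280 41.0 52; -260 40.0 51; -240 41.7 63; -220 40.8 63; -200 39.8 73; scene cover [ 510.6 -248.4  105.3   56.9  -88.6   37.3  681. ]
-320 36.7 10; -300 37.8 153; -280 38.8 130; -260 38.5 127; -240 38.6 128; -220 38.2 116; -200 35.8 17; 5
[0.     0.2742 0.588  0.3917 0.1141 0.3055 0.111 ] 8.17138928611294e-05
```

The cover is shut: its top is flat at about 37–38 mm along its length. Now grasp across y over both halves.

Call:
{"op": "send_rows", "data": {"rows": [{"claw": 7.8, "slide": [-1.1, 0, 0], "rot": [0, 0, 0]}, {"claw": 7.8, "slide": [-1.0, 0, 0], "rot": [0, 0, 0]}, {"claw": 7.8, "slide": [0, 0, 0.9], "rot": [0, 0, 0]}, {"claw": 7.8, "slide": [0, 0, 0.9], "rot": [0, 0, 0]}, {"claw": 7.8, "slide": [0, 0, 0.9], "rot": [0, 0, 0]}, {"claw": 7.8, "slide": [0, 0, 0.9], "rot": [0, 0, 0]}, {"claw": 7.8, "slide": [0, 0, 0.9], "rot": [0, 0, 0]}, {"claw": 7.8, "slide": [0, 0, 0.9], "rot": [0, 0, 0]}, {"claw": 7.8, "slide": [0, 0, 0.8], "rot": [0, 0, 0]}, {"claw": 7.8, "slide": [0, 0, 0.8], "rot": [0, 0, 0]}, {"claw": 7.8, "slide": [0, 0, 0.5], "rot": [0, 0, 0]}, {"claw": 7.8, "slide": [0, 0, 0], "rot": [0, 0, 0]}, {"claw": 7.8, "slide": [0, 0, 0], "rot": [0, 0, 0]}]}}

```text
clock: 11.23
ee_pos: [0.5114, -0.2374, 0.0598]
tcp_rot: [[-0.045, 0.999, -0.0], [0.999, 0.045, 0.0], [0.0, -0.0, -1.0]]
force: [-0.4, -0.6, -0.0]
grip_width: 0.0781
finger_force: 0.0
```

Call:
{"op": "send_rows", "data": {"rows": [{"claw": 7.8, "slide": [0, 0.15, 1.6], "rot": [0, 0, 0]}, {"claw": 7.8, "slide": [0, 0, 1.6], "rot": [0, 0, 0]}, {"claw": 7.8, "slide": [0, 0, 1.4], "rot": [0, 0, 0]}, {"claw": 7.8, "slide": [0, 0, 1.0], "rot": [0, 0, 0]}, {"claw": 7.8, "slide": [0, 0, 0], "rot": [0, 0, 0]}, {"claw": 4.6, "slide": [0, 0, 0], "rot": [0, 0, 0]}, {"claw": 4.6, "slide": [0, 0, 0], "rot": [0, 0, 0]}, {"claw": 4.6, "slide": [0, 0, 0], "rot": [0, 0, 0]}, {"claw": 4.6, "slide": [0, 0, 0], "rot": [0, 0, 0]}, {"claw": 4.6, "slide": [0, 0, 0], "rot": [0, 0, 0]}, {"claw": 4.6, "slide": [0, 0, 0], "rot": [0, 0, 0]}, {"claw": 4.6, "slide": [0, 0, 0], "rot": [0, 0, 0]}], "force": 35}}

```text
clock: 12.23
ee_pos: [0.5126, -0.2375, 0.0047]
tcp_rot: [[-0.045, 0.999, -0.001], [0.999, 0.045, -0.0], [-0.0, -0.001, -1.0]]
force: [-2.4, -0.6, 6.1]
grip_width: 0.0519
finger_force: 35.0
```

The grip is good at 51.9 mm. I'd rather hold the holder with the tool leaned back 30°, so that standing it on its end later leaves the wrist clear of the bench. So I release, lean the tool, and regrip in place.

Call:
{"op": "send_rows", "data": {"rows": [{"claw": 7.8, "slide": [0, 0, 0], "rot": [0, 0, 0]}, {"claw": 7.8, "slide": [0, 0, 0], "rot": [0, 0, 0]}, {"claw": 7.8, "slide": [0, 0, 0], "rot": [0, 0, 0]}, {"claw": 7.8, "slide": [0, 0, -0.5], "rot": [0, 0, 0]}, {"claw": 7.8, "slide": [0, 0, 0], "rot": [0, -0.105, 0]}, {"claw": 7.8, "slide": [0, 0, 0], "rot": [0, -0.105, 0]}, {"claw": 7.8, "slide": [0, 0, 0], "rot": [0, -0.105, 0]}, {"claw": 7.8, "slide": [0, 0, 0], "rot": [0, -0.105, 0]}, {"claw": 7.8, "slide": [0, 0, 0], "rot": [0, -0.105, 0]}, {"claw": 7.8, "slide": [-0.87, 0, 0.5], "rot": [0, 0, 0]}, {"claw": 7.8, "slide": [0, 0, 0], "rot": [0, 0, 0]}, {"claw": 7.8, "slide": [0, 0, 0], "rot": [0, 0, 0]}]}}

```text
clock: 13.23
ee_pos: [0.5092, -0.2499, 0.0065]
tcp_rot: [[-0.04, 0.999, -0.001], [0.926, 0.037, -0.375], [-0.375, -0.016, -0.927]]
force: [-0.3, -0.5, 0.6]
grip_width: 0.0782
finger_force: 0.0
```

```bash
python3 - <<'E'
from h import *
s=st()
E
```

```text
t 13.23 q [-27.   45.5 104.7 -46.9  27.3  12.4] p [ 0.5092 -0.2499  0.0065] F [-0.3 -0.5  0.6] w 0.0782 ff 0.0 yaw_y 2.1 z [-0.001 -0.375 -0.927]
```

Call:
{"op": "send_rows", "data": {"rows": [{"claw": 7.8, "slide": [0, 0.35, -0.1], "rot": [-0.016, 0, 0]}, {"claw": 7.8, "slide": [0, 0, 0], "rot": [0, -0.04, 0]}, {"claw": 7.8, "slide": [0, 0, 0], "rot": [0, -0.04, 0]}, {"claw": 7.8, "slide": [0, 0, 0], "rot": [0, 0, 0]}, {"claw": 4.6, "slide": [0, 0, 0], "rot": [0, 0, 0]}, {"claw": 4.6, "slide": [0, 0, 0], "rot": [0, 0, 0]}, {"claw": 4.6, "slide": [0, 0, 0], "rot": [0, 0, 0]}, {"claw": 4.6, "slide": [0, 0, 0], "rot": [0, 0, 0]}, {"claw": 4.6, "slide": [0, 0, 0], "rot": [0, 0, 0]}, {"claw": 4.6, "slide": [0, 0, 0], "rot": [0, 0, 0]}, {"claw": 4.6, "slide": [0, 0, 0], "rot": [0, 0, 0]}], "force": 35}}

```text
clock: 14.15
ee_pos: [0.5125, -0.2488, 0.0075]
tcp_rot: [[-0.04, 0.999, 0.018], [0.893, 0.044, -0.448], [-0.449, -0.001, -0.894]]
force: [1.1, -0.5, 1.2]
grip_width: 0.0518
finger_force: 35.0
```

```bash
python3 - <<'E'
from h import *
s=st(); print(np.round(s["tcp_rot"],3).tolist())
# general fk: q4 about forearm, fit sign & L3
D=[json.loads(l) for l in open("log.jsonl")]
from scipy.spatial.transform import Rotation as Ro
from scipy.optimize import least_squares
def fk(p,q,s4=1):
    d1,L1,L2,a3,L3,off=p
    A=lambda ax,d:Ro.from_euler(ax,d,degrees=True)
    R=A('z',q[0]);x=np.array([0,0,d1])+R.apply([0,off,0])
    R=R*A('y',q[1]);x=x+R.apply([0,0,L1])
    R=R*A('y',q[2]);x=x+R.apply([a3,0,L2])
    R=R*A('z',s4*q[3])*A('y',q[4]);x=x+R.apply([0,0,L3])
    R=R*A('z',q[5]);return x,R.as_matrix()
for s4 in(1,-1):
    f=lambda p:np.concatenate([fk(p,d[0],s4)[0]-d[1] for d in D])
    r=least_squares(f,[.27,.588,.39,.114,.3,.11]);print(s4,np.round(r.x,4),abs(r.fun).max())
    x,R=fk(r.x,s["qpos"],s4);print(np.round(R,3).tolist())
E
```

```text
t 14.15 q [-24.8  46.3 105.9 -59.4  27.6  26.3] p [ 0.5125 -0.2488  0.0075] F [ 1.1 -0.5  1.2] w 0.0518 ff 35.0 yaw_y 2.5 z [ 0.018 -0.448 -0.894]
[[-0.04, 0.999, 0.018], [0.893, 0.044, -0.448], [-0.449, -0.001, -0.894]]
1 [0.2742 0.588  0.3917 0.1141 0.3055 0.111 ] 1.2563949880473047e-11
[[-0.999, -0.04, 0.018], [-0.044, 0.893, -0.448], [0.001, -0.449, -0.894]]
-1 [-0.7227  1.1524  0.1839  0.3504 -0.2746  0.1078] 0.028234135940851446
[[0.188, 0.917, 0.353], [0.915, -0.294, 0.277], [0.358, 0.271, -0.894]]
```

```bash
cat > ik.py <<'E'
from h import *
from scipy.spatial.transform import Rotation as Ro
from scipy.optimize import least_squares
p0=[0.2742,0.588,0.3917,0.1141,0.3055,0.111]
LO=np.array([-176.69,-43.24,12.49,-82,0,-163.58]);HI=np.array([176.69,126.21,139.97,262,151.66,163.58])
A=lambda ax,d:Ro.from_euler(ax,d,degrees=True)
def fk(q):
    d1,L1,L2,a3,L3,off=p0
    R=A('z',q[0]);x=np.array([0,0,d1])+R.apply([0,off,0])
    R=R*A('y',q[1]);x=x+R.apply([0,0,L1])
    R=R*A('y',q[2]);x=x+R.apply([a3,0,L2])
    R=R*A('z',q[3])*A('y',q[4]);w=x;x=x+R.apply([0,0,L3])
    return x,R*A('z',q[5]+90),w
def ik(p,R,q0):
    def f(q):
        x,r,_=fk(q);return np.r_[(x-p)*10,(R.inv()*r).as_rotvec()]
    r=least_squares(f,np.clip(q0,LO+.01,HI-.01),bounds=(LO,HI),x_scale=50.);return r.x,np.linalg.norm(r.fun)
base=Ro.from_matrix(np.array([[0,1,0],[1,0,0],[0,0,-1.]]))  # tool x=+y, y=+x, z down
def pose(alpha,tilt): # alpha: heading of tool y; tilt about tool y, + = towards tool x
    return A('z',alpha)*base*A('y',tilt)
E
python3 - <<'E'
from ik import *
q=arm.state()["qpos"]
M=np.array([.531,.26,0])
for al in(-30,-15,0,15,30):
    print("alpha",al); qq=np.array([20,35,90,-20,50,20.])
    for n,dp,t in[("hiA",.25,-27),("hi0",.25,0),("hi30",.25,30),("A",.053,63),("hiB",.2,-30),("B",.06,-30),("Bhi0",.2,0),("Bhi30",.2,30),("Bend",.014,60)]:
        qq,e=ik(M+[0,0,dp],pose(al,t),qq);print(n,np.round(qq),round(e,4),"w",np.round(fk(qq)[2],2))
E
```

```text
alpha -30
hiA [ 23.  37.  69. -16.  96.  55.] 0.0 w [0.6  0.38 0.52]
hi0 [15. 26. 85. -0. 69. 45.] 0.0 w [0.53 0.26 0.56]
hi30 [  2.  20. 104.  37.  45.   8.] 0.0 w [0.45 0.13 0.51]
A [-13.  59. 123. 108.  63. -91.] 0.0 w [0.39 0.02 0.19]
hiB [ 24.  42.  70. -17.  94.  57.] 0.0 w [0.61 0.39 0.46]
B [ 24.  51.  74. -17.  81.  61.] 0.0 w [0.61 0.39 0.32]
Bhi0 [15. 29. 88. -0. 62. 45.] 0.0 w [0.53 0.26 0.51]
Bhi30 [  2.  24. 107.  42.  39.   1.] 0.0 w [0.45 0.13 0.46]
Bend [-12.  62. 121. 110.  61. -93.] 0.0 w [0.4  0.03 0.17]
alpha -15
hiA [ 26.  36.  72. -20.  90.  44.] 0.0 w [0.57 0.39 0.52]
hi0 [15. 26. 85.  0. 69. 30.] 0.0 w [0.53 0.26 0.56]
hi30 [  0.  22. 100.  36.  55.  -5.] 0.0 w [0.49 0.11 0.51]
A [-14.  57. 113.  86.  63. -79.] 0.0 w [ 0.46 -0.    0.19]
hiB [ 26.  40.  73. -22.  88.  46.] 0.0 w [0.57 0.41 0.46]
B [ 26.  50.  77. -23.  75.  52.] 0.0 w [0.57 0.41 0.32]
Bhi0 [15. 29. 88.  0. 62. 30.] 0.0 w [0.53 0.26 0.51]
Bhi30 [  0.  26. 103.  39.  49. -11.] 0.0 w [0.49 0.11 0.46]
Bend [-13.  60. 112.  87.  60. -81.] 0.0 w [0.46 0.   0.17]
alpha 0
hiA [ 27.  34.  76. -24.  84.
[... 869 characters left out ...]
8. -0. 62.  0.] 0.0 w [0.53 0.26 0.51]
Bhi30 [  0.  31.  92.  31.  68. -30.] 0.0 w [0.57 0.11 0.46]
Bend [-10.  60.  92.  55.  74. -64.] 0.0 w [0.6  0.   0.17]
alpha 30
hiA [ 29.  29.  86. -29.  67.  11.] 0.0 w [0.46 0.38 0.52]
hi0 [ 15.  26.  85.   0.  69. -15.] 0.0 w [0.53 0.26 0.56]
hi30 [  2.  31.  84.  26.  82. -36.] 0.0 w [0.61 0.13 0.51]
A [ -7.  60.  82.  45.  89. -61.] 0.0 w [0.67 0.02 0.19]
hiB [ 30.  33.  89. -34.  63.  17.] 0.0 w [0.45 0.39 0.46]
B [ 30.  45.  93. -41.  50.  29.] 0.0 w [0.45 0.39 0.32]
Bhi0 [ 15.  29.  88.   0.  62. -15.] 0.0 w [0.53 0.26 0.51]
Bhi30 [  2.  34.  86.  27.  77. -39.] 0.0 w [0.61 0.13 0.46]
Bend [ -7.  62.  82.  44.  84. -62.] 0.0 w [0.66 0.03 0.17]
```

Call:
{"op": "send_rows", "data": {"rows": [{"claw": 4.6, "slide": [-0.5, 0, -1.0], "rot": [0, 0, 0]}, {"claw": 4.6, "slide": [-1.23, 0, -2.45], "rot": [0, 0, 0]}, {"claw": 4.6, "slide": [-1.23, 0, -2.45], "rot": [0, 0, 0]}, {"claw": 4.6, "slide": [-1.23, 0, -2.45], "rot": [0, 0, 0]}, {"claw": 4.6, "slide": [-1.23, 0, -2.45], "rot": [0, 0, 0]}, {"claw": 4.6, "slide": [-1.23, 0, -2.45], "rot": [0, 0, 0]}, {"claw": 4.6, "slide": [-1.23, 0, -2.45], "rot": [0, 0, 0]}, {"claw": 4.6, "slide": [-1.23, 0, -2.45], "rot": [0, 0, 0]}, {"claw": 4.6, "slide": [-0.5, 0, -1.0], "rot": [0, 0, 0]}, {"claw": 4.6, "slide": [0, 0, 0], "rot": [0, 0, 0]}, {"claw": 4.6, "slide": [0, 0, 0], "rot": [0, 0, 0]}]}}

```text
clock: 15.07
ee_pos: [0.5118, -0.2479, 0.2206]
tcp_rot: [[-0.04, 0.999, 0.016], [0.893, 0.043, -0.447], [-0.447, -0.003, -0.894]]
force: [-0.1, -0.1, -3.7]
grip_width: 0.0515
finger_force: 35.0
```

```bash
python3 - <<'E'
from h import *
s=st(); R=s["tcp_rot"];print(np.round(R,3).tolist())
print("to mat, tool axes cm",np.round(R.T@(np.array([.531,.26,.23])-s["ee_pos"])*100,2))
E
```

```text
t 15.07 q [-24.7  24.8  99.3 -32.5  48.   -6.8] p [ 0.5118 -0.2479  0.2206] F [-0.1 -0.1 -3.7] w 0.0515 ff 35.0 yaw_y 2.5 z [ 0.016 -0.447 -0.894]
[[-0.04, 0.999, 0.016], [0.893, 0.043, -0.447], [-0.447, -0.003, -0.894]]
to mat, tool axes cm [ 44.88   4.1  -23.51]
```

Call:
{"op": "send_rows", "data": {"rows": [{"claw": 4.6, "slide": [1.5, 0.1, -0.8], "rot": [0, 0, 0]}, {"claw": 4.6, "slide": [3.1, 0.3, -1.62], "rot": [0, 0, 0]}, {"claw": 4.6, "slide": [3.1, 0.3, -1.62], "rot": [0, 0, 0]}, {"claw": 4.6, "slide": [3.1, 0.3, -1.62], "rot": [0, 0, 0]}, {"claw": 4.6, "slide": [3.1, 0.3, -1.62], "rot": [0, 0, 0]}, {"claw": 4.6, "slide": [3.1, 0.3, -1.62], "rot": [0, 0, 0]}, {"claw": 4.6, "slide": [3.1, 0.3, -1.62], "rot": [0, 0, 0]}, {"claw": 4.6, "slide": [3.1, 0.3, -1.62], "rot": [0, 0, 0]}, {"claw": 4.6, "slide": [3.1, 0.3, -1.62], "rot": [0, 0, 0]}, {"claw": 4.6, "slide": [3.1, 0.3, -1.62], "rot": [0, 0, 0]}, {"claw": 4.6, "slide": [3.1, 0.3, -1.62], "rot": [0, 0, 0]}, {"claw": 4.6, "slide": [3.1, 0.3, -1.62], "rot": [0, 0, 0]}, {"claw": 4.6, "slide": [3.1, 0.3, -1.62], "rot": [0, 0, 0]}, {"claw": 4.6, "slide": [3.1, 0.3, -1.62], "rot": [0, 0, 0]}, {"claw": 4.6, "slide": [2.0, 0.1, -1.0], "rot": [0, 0, 0]}, {"claw": 4.6, "slide": [1.1, 0, -0.6], "rot": [0, 0, 0]}, {"claw": 4.6, "slide": [0, 0, 0], "rot": [0, 0, 0]}, {"claw": 4.6, "slide": [0, 0, 0], "rot": [0, 0, 0]}]}}

```text
clock: 16.57
ee_pos: [0.5305, 0.2587, 0.2278]
tcp_rot: [[-0.042, 0.999, 0.015], [0.892, 0.044, -0.451], [-0.451, -0.006, -0.893]]
force: [0.6, -0.6, -3.1]
grip_width: 0.0518
finger_force: 35.0
```

Call:
{"op": "send_rows", "data": {"rows": [{"claw": 4.6, "slide": [0, 0, 0], "rot": [0, 0.05, 0]}, {"claw": 4.6, "slide": [0, 0, 0], "rot": [0, 0.09, 0]}, {"claw": 4.6, "slide": [0, 0, 0], "rot": [0, 0.09, 0]}, {"claw": 4.6, "slide": [0, 0, 0], "rot": [0, 0.09, 0]}, {"claw": 4.6, "slide": [0, 0, 0], "rot": [0, 0.09, 0]}, {"claw": 4.6, "slide": [0, 0, 0], "rot": [0, 0.09, 0]}, {"claw": 4.6, "slide": [0, 0, 0], "rot": [0, 0.09, 0]}, {"claw": 4.6, "slide": [0, 0, 0], "rot": [0, 0.09, 0]}, {"claw": 4.6, "slide": [0, 0, 0], "rot": [0, 0.09, 0]}, {"claw": 4.6, "slide": [0, 0, 0], "rot": [0, 0.09, 0]}, {"claw": 4.6, "slide": [0, 0, 0], "rot": [0, 0.09, 0]}, {"claw": 4.6, "slide": [0, 0, 0], "rot": [0, 0.09, 0]}, {"claw": 4.6, "slide": [0, 0, 0], "rot": [0, 0.09, 0]}, {"claw": 4.6, "slide": [0, 0, 0], "rot": [0, 0.09, 0]}, {"claw": 4.6, "slide": [0, 0, 0], "rot": [0, 0.09, 0]}, {"claw": 4.6, "slide": [0, 0, 0], "rot": [0, 0.09, 0]}, {"claw": 4.6, "slide": [0, 0, 0], "rot": [0, 0.09, 0]}, {"claw": 4.6, "slide": [0, 0, 0], "rot": [0, 0.08, 0]}, {"claw": 4.6, "slide": [0, 0, 0], "rot": [0, 0, 0]}, {"claw": 4.6, "slide": [0, 0, 0], "rot": [0, 0, 0]}]}}

```text
clock: 18.23
ee_pos: [0.5312, 0.2572, 0.2282]
tcp_rot: [[-0.013, 0.999, -0.039], [0.452, 0.041, 0.891], [0.892, -0.006, -0.452]]
force: [-0.0, 1.0, -2.3]
grip_width: 0.0516
finger_force: 35.0
```

```bash
python3 - <<'E'
from ik import *
s=st(); R=s["tcp_rot"]
# target: grasp rotation about own tool y by 90; recorded at grasp:
Rg=np.array([[-.04,.999,.018],[.893,.044,-.448],[-.449,-.001,-.894]])
G=Ro.from_matrix(Rg)  # at grasp holder z was up, x along -y(heading)
H=np.array([[.04,.999,0],[-.999,.04,0],[0,0,1]]) # holder axes at grasp
Hn=R@Rg.T@H; print("holder axes now\n",np.round(Hn,3))
# rotvec (tool axes) bringing holder x to straight down
hx=Hn[:,0]; v=np.cross(hx,[0,0,-1]); print("fix rot tool",np.round(R.T@v,3))
print("world down in tool",np.round(R.T@[0,0,-1],3), "qpos ok")
E
```

```text
t 18.23 q [-13.4  38.  101.2  60.8  79.5 -49.9] p [0.5312 0.2572 0.2282] F [-0.   1.  -2.3] w 0.0516 ff 35.0 yaw_y 2.4 z [-0.039  0.891 -0.452]
holder axes now
 [[-0.01   0.999  0.04 ]
 [-0.005  0.039 -1.   ]
 [-1.    -0.01   0.004]]
fix rot tool [-0.004  0.004 -0.009]
world down in tool [-0.892  0.006  0.452] qpos ok
```

Call:
{"op": "send_rows", "data": {"rows": [{"claw": 4.6, "slide": [-1.0, 0, 0.5], "rot": [-0.004, 0.004, -0.009]}, {"claw": 4.6, "slide": [-2.0, 0, 1.01], "rot": [0, 0, 0]}, {"claw": 4.6, "slide": [-2.0, 0, 1.01], "rot": [0, 0, 0]}, {"claw": 4.6, "slide": [-2.0, 0, 1.01], "rot": [0, 0, 0]}, {"claw": 4.6, "slide": [-2.0, 0, 1.01], "rot": [0, 0, 0]}, {"claw": 4.6, "slide": [-2.0, 0, 1.01], "rot": [0, 0, 0]}, {"claw": 4.6, "slide": [-2.0, 0, 1.01], "rot": [0, 0, 0]}, {"claw": 4.6, "slide": [-1.3, 0, 0.66], "rot": [0, 0, 0]}, {"claw": 4.6, "slide": [-0.7, 0, 0.35], "rot": [0, 0, 0]}, {"claw": 4.6, "slide": [0, 0, 0], "rot": [0, 0, 0]}, {"claw": 4.6, "slide": [0, 0, 0], "rot": [0, 0, 0]}]}}

```text
clock: 19.15
ee_pos: [0.5329, 0.2604, 0.0625]
tcp_rot: [[-0.028, 0.999, -0.036], [0.445, 0.045, 0.894], [0.895, 0.009, -0.446]]
force: [0.4, 0.2, -3.2]
grip_width: 0.0519
finger_force: 35.0
```

Call:
{"op": "send_rows", "data": {"rows": [{"claw": 4.6, "slide": [-0.25, 0, 0.13], "rot": [0.005, 0, 0]}, {"claw": 4.6, "slide": [-0.25, 0, 0.13], "rot": [0, 0, 0]}, {"claw": 4.6, "slide": [-0.2, 0, 0.1], "rot": [0, 0, 0]}, {"claw": 4.6, "slide": [-0.1, 0, 0.05], "rot": [0, 0, 0]}, {"claw": 4.6, "slide": [0, 0, 0], "rot": [0, 0, 0]}, {"claw": 4.6, "slide": [0, 0, 0], "rot": [0, 0, 0]}, {"claw": 4.6, "slide": [0, 0, 0], "rot": [0, 0, 0]}]}}

```text
clock: 19.73
ee_pos: [0.5331, 0.2604, 0.0536]
tcp_rot: [[-0.027, 0.999, -0.04], [0.444, 0.048, 0.895], [0.896, 0.006, -0.444]]
force: [0.8, -2.4, 3.0]
grip_width: 0.0518
finger_force: 35.0
```

```bash
python3 - <<'E'
from ik import *
s=st(); R=s["tcp_rot"]
Rg=np.array([[-.04,.999,.018],[.893,.044,-.448],[-.449,-.001,-.894]])
H=np.array([[.04,.999,0],[-.999,.04,0],[0,0,1]])
Hn=R@Rg.T@H; print(np.round(Hn,3).tolist())
a=[]
for n in("scene","side"):
  d=load(n,True);u,v=proj(d,s["ee_pos"]).astype(int);a.append(cv2.resize(d["img"][max(v-60,0):v+60,max(u-70,0):u+70],(420,360)))
cv2.imwrite("pics/g.png",np.hstack([x[:,:400] for x in a])[:,:,::-1])
E
```

```text
t 19.73 q [-13.1  56.9 101.   65.6  71.3 -67.9] p [0.5331 0.2604 0.0536] F [ 0.8 -2.4  3. ] w 0.0518 ff 35.0 yaw_y 2.8 z [-0.04   0.895 -0.444]
[[0.002, 0.999, 0.047], [0.005, 0.046, -0.999], [-1.0, 0.002, -0.005]]
```

View pics/g.png

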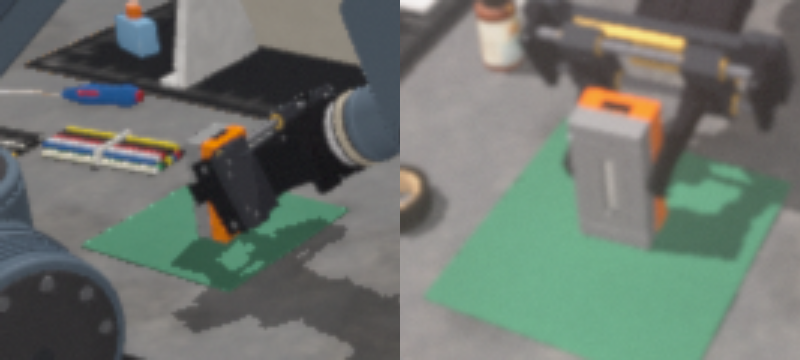

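Left crop: the holder stands on end, held at (215,190). Right crop: standing on the mat at (615,170), cover shut, window visible. Release and back out along the tool axis.

Call:
{"op": "send_rows", "data": {"rows": [{"claw": 7.8, "slide": [0, 0, 0], "rot": [0, 0, 0]}, {"claw": 7.8, "slide": [0, 0, 0], "rot": [0, 0, 0]}, {"claw": 7.8, "slide": [0, 0, 0], "rot": [0, 0, 0]}, {"claw": 7.8, "slide": [0, 0, 0], "rot": [0, 0, 0]}, {"claw": 7.8, "slide": [0, 0, 0], "rot": [0, 0, 0]}, {"claw": 7.8, "slide": [0, 0, 0], "rot": [0, 0, 0]}, {"claw": 7.8, "slide": [0, 0, -1.0], "rot": [0, 0, 0]}, {"claw": 7.8, "slide": [0, 0, -2.0], "rot": [0, 0, 0]}, {"claw": 7.8, "slide": [0, 0, -3.0], "rot": [0, 0, 0]}, {"claw": 7.8, "slide": [0, 0, -3.0], "rot": [0, 0, 0]}, {"claw": 7.8, "slide": [0, 0, -3.0], "rot": [0, 0, 0]}, {"claw": 7.8, "slide": [0, 0, 0], "rot": [0, 0, 0]}, {"claw": 7.8, "slide": [0, 0, 0], "rot": [0, 0, 0]}]}}

```text
clock: 20.92
ee_pos: [0.5388, 0.151, 0.1069]
tcp_rot: [[-0.027, 0.999, -0.037], [0.446, 0.045, 0.894], [0.895, 0.008, -0.447]]
force: [-0.6, 1.0, -0.3]
grip_width: 0.0782
finger_force: 0.0
```

```bash
cat > hold.py <<'E'
from ik import *
s=st()
for n in("scene","side"):
  d=load(n,True);Q=pts(d)
  R=(abs(Q[...,0]-.531)<.09)&(abs(Q[...,1]-.25)<.06)&(Q[...,2]>.010)&(Q[...,2]<.118)
  h2=cv2.cvtColor(d["img"],cv2.COLOR_RGB2HSV);R&=(h2[...,2]>75)
  print(n,"all",rect(Q[R]),"top",rect(Q[R&(Q[...,2]>.1)]) if (R&(Q[...,2]>.1)).sum()>5 else 0)
E
python3 hold.py
```

```text
t 20.92 q [-23.9  51.4  99.2  54.9  78.7 -63.9] p [0.5388 0.151  0.1069] F [-0.6  1.  -0.3] w 0.0782 ff 0.0 yaw_y 2.6 z [-0.037  0.894 -0.447]
scene all [532.7 248.5  62.2  43.3   4.4 107.4 688. ] top [ 5.339e+02  2.467e+02  5.460e+01  3.730e+01 -1.000e-01  1.086e+02
  1.280e+02]
side all [ 533.6  251.1   52.6   38.6    3.   110.  1402. ] top [533.7 250.9  52.1  38.    3.4 110.8 419. ]
```

Holder stands at (0.5335, 0.250), top at 107 mm. Next: rise, then lean the tool the other way.

Call:
{"op": "send_rows", "data": {"rows": [{"claw": 7.8, "slide": [1.5, 0, -0.75], "rot": [0, 0, 0]}, {"claw": 7.8, "slide": [2.6, 0, -1.3], "rot": [0, 0, 0]}, {"claw": 7.8, "slide": [2.6, 0, -1.3], "rot": [0, 0, 0]}, {"claw": 7.8, "slide": [2.6, 0, -1.3], "rot": [0, 0, 0]}, {"claw": 7.8, "slide": [2.6, 0, -1.3], "rot": [0, 0, 0]}, {"claw": 7.8, "slide": [2.6, 0, -1.3], "rot": [0, 0, 0]}, {"claw": 7.8, "slide": [2.6, 0, -1.3], "rot": [0, 0, 0]}, {"claw": 7.8, "slide": [1.0, 0, -0.5], "rot": [0, 0, 0]}, {"claw": 7.8, "slide": [0, 0, 0], "rot": [0, 0, 0]}]}}

```text
clock: 21.77
ee_pos: [0.5364, 0.1539, 0.3102]
tcp_rot: [[-0.031, 0.999, -0.041], [0.446, 0.051, 0.894], [0.895, 0.009, -0.447]]
force: [0.2, 0.4, -0.5]
grip_width: 0.0779
finger_force: 0.0
```

Call:
{"op": "send_rows", "data": {"rows": [{"claw": 7.8, "slide": [0, 0, 0], "rot": [0, -0.09, 0]}, {"claw": 7.8, "slide": [0, 0, 0], "rot": [0, -0.09, 0]}, {"claw": 7.8, "slide": [0, 0, 0], "rot": [0, -0.09, 0]}, {"claw": 7.8, "slide": [0, 0, 0], "rot": [0, -0.09, 0]}, {"claw": 7.8, "slide": [0, 0, 0], "rot": [0, -0.09, 0]}, {"claw": 7.8, "slide": [0, 0, 0], "rot": [0, -0.09, 0]}, {"claw": 7.8, "slide": [0, 0, 0], "rot": [0, -0.09, 0]}, {"claw": 7.8, "slide": [0, 0, 0], "rot": [0, -0.09, 0]}, {"claw": 7.8, "slide": [0, 0, 0], "rot": [0, -0.09, 0]}, {"claw": 7.8, "slide": [0, 0, 0], "rot": [0, -0.09, 0]}, {"claw": 7.8, "slide": [0, 0, 0], "rot": [0, -0.09, 0]}, {"claw": 7.8, "slide": [0, 0, 0], "rot": [0, -0.09, 0]}, {"claw": 7.8, "slide": [0, 0, 0], "rot": [0, -0.09, 0]}, {"claw": 7.8, "slide": [0, 0, 0], "rot": [0, -0.09, 0]}, {"claw": 7.8, "slide": [0, 0, 0], "rot": [0, -0.09, 0]}, {"claw": 7.8, "slide": [0, 0, 0], "rot": [0, -0.09, 0]}, {"claw": 7.8, "slide": [0, 0, 0], "rot": [0, -0.09, 0]}, {"claw": 7.8, "slide": [0, 0, 0], "rot": [0, -0.09, 0]}, {"claw": 7.8, "slide": [0, 0, 0], "rot": [0, 0, 0]}, {"claw": 7.8, "slide": [0, 0, 0], "rot": [0, 0, 0]}]}}

```text
clock: 23.43
ee_pos: [0.5353, 0.1539, 0.3055]
tcp_rot: [[-0.046, 0.999, 0.025], [0.871, 0.052, -0.488], [-0.489, -0.001, -0.872]]
force: [-0.5, -0.2, 0.0]
grip_width: 0.0778
finger_force: 0.0
```

```bash
cat > go.py <<'E'
from ik import *
def go(p,alpha,tilt):
    s=st();R=Ro.from_matrix(s["tcp_rot"]);T=pose(alpha,tilt)
    print("rot first (tool rotvec)",np.round((R.inv()*T).as_rotvec(),3),"then slide cm",np.round(T.inv().apply(np.array(p)-s["ee_pos"])*100,2),"slide w/o rot",np.round(R.inv().apply(np.array(p)-s["ee_pos"])*100,2))
E
python3 - <<'E'
from go import *
T=pose(2.8,-30); z=T.as_matrix()[:,2]; tgt=np.array([.5335,.2447,.062])
print(z, tgt-.12*z); go(tgt-.12*z,2.8,-30)
E
```

```text
[ 0.02442488 -0.49940307 -0.8660254 ] [0.53056901 0.30462837 0.16592305]
t 23.43 q [ 19.4  26.3  81.6 -28.3  82.1  22.8] p [0.5353 0.1539 0.3055] F [-0.5 -0.2  0. ] w 0.0778 ff 0.0 yaw_y 3.0 z [ 0.025 -0.488 -0.872]
rot first (tool rotvec) [ 0.001 -0.013  0.004] then slide cm [20.04  0.26  4.54] slide w/o rot [19.98  0.33  4.79]
```

Call:
{"op": "send_rows", "data": {"rows": [{"claw": 7.8, "slide": [2.5, 0.04, 0], "rot": [0, -0.013, 0]}, {"claw": 7.8, "slide": [2.5, 0.04, 0], "rot": [0, 0, 0]}, {"claw": 7.8, "slide": [2.5, 0.04, 0], "rot": [0, 0, 0]}, {"claw": 7.8, "slide": [2.5, 0.04, 0], "rot": [0, 0, 0]}, {"claw": 7.8, "slide": [2.5, 0.04, 0], "rot": [0, 0, 0]}, {"claw": 7.8, "slide": [2.5, 0.04, 0], "rot": [0, 0, 0]}, {"claw": 7.8, "slide": [2.5, 0.04, 0.6], "rot": [0, 0, 0]}, {"claw": 7.8, "slide": [1.5, 0, 1.5], "rot": [0, 0, 0]}, {"claw": 7.8, "slide": [1.0, 0, 1.5], "rot": [0, 0, 0]}, {"claw": 7.8, "slide": [0, 0, 1.0], "rot": [0, 0, 0]}, {"claw": 7.8, "slide": [0, 0, 0], "rot": [0, 0, 0]}, {"claw": 7.8, "slide": [0, 0, 0], "rot": [0, 0, 0]}]}}

```text
clock: 24.43
ee_pos: [0.533, 0.3016, 0.1689]
tcp_rot: [[-0.039, 0.999, 0.027], [0.865, 0.047, -0.5], [-0.501, 0.004, -0.866]]
force: [-0.1, -0.4, 0.7]
grip_width: 0.078
finger_force: 0.0
```

```bash
python3 - <<'E'
from go import *
go([.5335,.2447,.062],2.8,-30)
E
```

```text
t 24.43 q [ 31.7  41.5  75.9 -26.6  79.3  37.9] p [0.533  0.3016 0.1689] F [-0.1 -0.4  0.7] w 0.078 ff 0.0 yaw_y 2.7 z [ 0.027 -0.5   -0.866]
rot first (tool rotvec) [ 0.003  0.001 -0.004] then slide cm [ 0.43 -0.22 12.1 ] slide w/o rot [ 0.44 -0.26 12.1 ]
```

Call:
{"op": "send_rows", "data": {"rows": [{"claw": 7.8, "slide": [0.44, -0.24, 1.5], "rot": [0, 0, 0]}, {"claw": 7.8, "slide": [0, 0, 2.0], "rot": [0, 0, 0]}, {"claw": 7.8, "slide": [0, 0, 2.0], "rot": [0, 0, 0]}, {"claw": 7.8, "slide": [0, 0, 2.0], "rot": [0, 0, 0]}, {"claw": 7.8, "slide": [0, 0, 2.0], "rot": [0, 0, 0]}, {"claw": 7.8, "slide": [0, 0, 1.5], "rot": [0, 0, 0]}, {"claw": 7.8, "slide": [0, 0, 1.1], "rot": [0, 0, 0]}, {"claw": 7.8, "slide": [0, 0, 0], "rot": [0, 0, 0]}, {"claw": 7.8, "slide": [0, 0, 0], "rot": [0, 0, 0]}]}}

```text
clock: 25.18
ee_pos: [0.5344, 0.246, 0.0628]
tcp_rot: [[-0.038, 0.999, 0.029], [0.865, 0.048, -0.499], [-0.5, 0.006, -0.866]]
force: [0.2, -0.2, -0.4]
grip_width: 0.0779
finger_force: 0.0
```

```bash
python3 - <<'E'
from go import *
go([.5335,.2447,.062],2.8,-30)
E
python3 hold.py
```

```text
t 25.18 q [ 27.5  47.4  84.2 -30.2  65.1  41.9] p [0.5344 0.246  0.0628] F [ 0.2 -0.2 -0.4] w 0.0779 ff 0.0 yaw_y 2.7 z [ 0.029 -0.499 -0.866]
rot first (tool rotvec) [ 0.005 -0.    -0.004] then slide cm [-0.07 -0.1   0.13] slide w/o rot [-0.07 -0.1   0.13]
t 25.18 q [ 27.5  47.4  84.2 -30.2  65.1  41.9] p [0.5344 0.246  0.0628] F [ 0.2 -0.2 -0.4] w 0.0779 ff 0.0 yaw_y 2.7 z [ 0.029 -0.499 -0.866]
scene all [515.1 267.6 142.   83.4  -0.  107.9 681. ] top [515.1 268.2 142.   82.1  -0.  112.7 135. ]
side all [509.1 263.3 144.4  61.9 -12.   85.1 574. ] top 0
```

Correct the last millimetres, grip, then lift a little.

Call:
{"op": "send_rows", "data": {"rows": [{"claw": 7.8, "slide": [-0.07, -0.1, 0.12], "rot": [0.005, 0, 0]}, {"claw": 4.6, "slide": [0, 0, 0], "rot": [0, 0, 0]}, {"claw": 4.6, "slide": [0, 0, 0], "rot": [0, 0, 0]}, {"claw": 4.6, "slide": [0, 0, 0], "rot": [0, 0, 0]}, {"claw": 4.6, "slide": [0, 0, 0], "rot": [0, 0, 0]}, {"claw": 4.6, "slide": [0, 0, 0], "rot": [0, 0, 0]}, {"claw": 4.6, "slide": [0, 0, 0], "rot": [0, 0, 0]}, {"claw": 4.6, "slide": [0, 0, 0], "rot": [0, 0, 0]}], "force": 35}}

```text
clock: 25.95
ee_pos: [0.5332, 0.2452, 0.0614]
tcp_rot: [[-0.039, 0.999, 0.025], [0.865, 0.046, -0.499], [-0.5, 0.002, -0.866]]
force: [1.2, 0.8, 1.2]
grip_width: 0.0518
finger_force: 35.0
```

```bash
python3 - <<'E'
from go import *
s=st();print(np.round(s["tcp_rot"],4).tolist())
E
```

```text
t 25.95 q [ 27.4  47.5  84.3 -30.1  65.1  41.8] p [0.5332 0.2452 0.0614] F [1.2 0.8 1.2] w 0.0518 ff 35.0 yaw_y 2.7 z [ 0.025 -0.499 -0.866]
[[-0.0392, 0.9989, 0.025], [0.8651, 0.0465, -0.4994], [-0.5001, 0.0021, -0.866]]
```

Call:
{"op": "send_rows", "data": {"rows": [{"claw": 4.6, "slide": [-0.5, 0, -0.87], "rot": [0, 0, 0]}, {"claw": 4.6, "slide": [-1.4, 0, -2.42], "rot": [0, 0, 0]}, {"claw": 4.6, "slide": [-1.4, 0, -2.42], "rot": [0, 0, 0]}, {"claw": 4.6, "slide": [-1.4, 0, -2.42], "rot": [0, 0, 0]}, {"claw": 4.6, "slide": [-1.4, 0, -2.42], "rot": [0, 0, 0]}, {"claw": 4.6, "slide": [-1.4, 0, -2.42], "rot": [0, 0, 0]}, {"claw": 4.6, "slide": [0, 0, 0], "rot": [0, 0, 0]}]}}

```text
clock: 26.53
ee_pos: [0.5349, 0.2461, 0.2171]
tcp_rot: [[-0.035, 0.999, 0.032], [0.867, 0.046, -0.496], [-0.497, 0.01, -0.868]]
force: [1.4, 0.6, -2.9]
grip_width: 0.0515
finger_force: 35.0
```

Call:
{"op": "send_rows", "data": {"rows": [{"claw": 4.6, "slide": [0, 0, 0], "rot": [0, 0.05, 0]}, {"claw": 4.6, "slide": [0, 0, 0], "rot": [0, 0.09, 0]}, {"claw": 4.6, "slide": [0, 0, 0], "rot": [0, 0.09, 0]}, {"claw": 4.6, "slide": [0, 0, 0], "rot": [0, 0.09, 0]}, {"claw": 4.6, "slide": [0, 0, 0], "rot": [0, 0.09, 0]}, {"claw": 4.6, "slide": [0, 0, 0], "rot": [0, 0.09, 0]}, {"claw": 4.6, "slide": [0, 0, 0], "rot": [0, 0.09, 0]}, {"claw": 4.6, "slide": [0, 0, 0], "rot": [0, 0.09, 0]}, {"claw": 4.6, "slide": [0, 0, 0], "rot": [0, 0.09, 0]}, {"claw": 4.6, "slide": [0, 0, 0], "rot": [0, 0.09, 0]}, {"claw": 4.6, "slide": [0, 0, 0], "rot": [0, 0.09, 0]}, {"claw": 4.6, "slide": [0, 0, 0], "rot": [0, 0.09, 0]}, {"claw": 4.6, "slide": [0, 0, 0], "rot": [0, 0.09, 0]}, {"claw": 4.6, "slide": [0, 0, 0], "rot": [0, 0.09, 0]}, {"claw": 4.6, "slide": [0, 0, 0], "rot": [0, 0.09, 0]}, {"claw": 4.6, "slide": [0, 0, 0], "rot": [0, 0.09, 0]}, {"claw": 4.6, "slide": [0, 0, 0], "rot": [0, 0.09, 0]}, {"claw": 4.6, "slide": [0, 0, 0], "rot": [0, 0.08, 0]}, {"claw": 4.6, "slide": [0, 0, 0], "rot": [0, 0, 0]}, {"claw": 4.6, "slide": [0, 0, 0], "rot": [0, 0, 0]}]}}

```text
clock: 28.2
ee_pos: [0.5322, 0.2442, 0.2093]
tcp_rot: [[-0.02, 0.999, -0.04], [0.503, 0.045, 0.863], [0.864, -0.003, -0.503]]
force: [-0.4, 0.1, -3.0]
grip_width: 0.0518
finger_force: 35.0
```

```bash
cat > fin.py <<'E'
from go import *
Rg=np.array([[-0.0392,0.9989,0.025],[0.8651,0.0465,-0.4994],[-0.5001,0.0021,-0.866]])
def fin():
    s=st();R=s["tcp_rot"]
    a=np.radians(2.7);y=np.array([np.cos(a),np.sin(a),0]);x=np.array([0,0,-1.]);H=np.c_[x,y,np.cross(x,y)]
    Hn=R@Rg.T@H;print("holder axes",np.round(Hn,3).tolist())
    print("level fix, tool rot",np.round(R.T@np.cross(Hn[:,2],[0,0,-1]),3))
    print("slide to end pose +4mm",np.round(R.T@(np.array([.531,.2536,.0205])-s["ee_pos"])*100,2),"down",np.round(R.T@[0,0,-1],3))
E
python3 -c "from fin import *;fin()"
```

```text
t 28.2 q [-13.8  38.4 101.   58.2  77.1 -50.1] p [0.5322 0.2442 0.2093] F [-0.4  0.1 -3. ] w 0.0518 ff 35.0 yaw_y 2.6 z [-0.04   0.863 -0.503]
holder axes [[-0.047, 0.999, -0.002], [0.999, 0.047, -0.003], [-0.003, -0.002, -1.0]]
level fix, tool rot [-0.001  0.003 -0.002]
slide to end pose +4mm [-15.84  -0.02  10.31] down [-0.864  0.003  0.503]
```

Upside down and level. Lower it to just above the mat.

Call:
{"op": "send_rows", "data": {"rows": [{"claw": 4.6, "slide": [-1.0, 0, 0.65], "rot": [0, 0, 0]}, {"claw": 4.6, "slide": [-2.0, 0, 1.3], "rot": [0, 0, 0]}, {"claw": 4.6, "slide": [-2.0, 0, 1.3], "rot": [0, 0, 0]}, {"claw": 4.6, "slide": [-2.0, 0, 1.3], "rot": [0, 0, 0]}, {"claw": 4.6, "slide": [-2.0, 0, 1.3], "rot": [0, 0, 0]}, {"claw": 4.6, "slide": [-2.0, 0, 1.3], "rot": [0, 0, 0]}, {"claw": 4.6, "slide": [-2.0, 0, 1.3], "rot": [0, 0, 0]}, {"claw": 4.6, "slide": [-1.5, 0, 1.0], "rot": [0, 0, 0]}, {"claw": 4.6, "slide": [-0.8, 0, 0.5], "rot": [0, 0, 0]}, {"claw": 4.6, "slide": [0, 0, 0], "rot": [0, 0, 0]}, {"claw": 4.6, "slide": [0, 0, 0], "rot": [0, 0, 0]}]}}

```text
clock: 29.12
ee_pos: [0.5323, 0.255, 0.0291]
tcp_rot: [[-0.025, 0.999, -0.04], [0.501, 0.047, 0.864], [0.865, 0.001, -0.501]]
force: [0.4, 0.3, -2.6]
grip_width: 0.052
finger_force: 35.0
```

```bash
python3 -c "from fin import *;fin()"
```

```text
t 29.12 q [-12.7  57.7 101.   64.6  67.5 -67.8] p [0.5323 0.255  0.0291] F [ 0.4  0.3 -2.6] w 0.052 ff 35.0 yaw_y 2.7 z [-0.04   0.864 -0.501]
holder axes [[-0.049, 0.999, 0.002], [0.999, 0.049, -0.001], [-0.001, 0.002, -1.0]]
level fix, tool rot [0.001 0.001 0.002]
slide to end pose +4mm [-0.81 -0.14  0.32] down [-0.865 -0.001  0.501]
```

Call:
{"op": "send_rows", "data": {"rows": [{"claw": 4.6, "slide": [-0.35, 0, 0.2], "rot": [0, 0, 0]}, {"claw": 4.6, "slide": [-0.35, 0, 0.2], "rot": [0, 0, 0]}, {"claw": 4.6, "slide": [-0.13, 0, 0.075], "rot": [0, 0, 0]}, {"claw": 4.6, "slide": [-0.13, 0, 0.075], "rot": [0, 0, 0]}, {"claw": 4.6, "slide": [-0.09, 0, 0.05], "rot": [0, 0, 0]}, {"claw": 4.6, "slide": [0, 0, 0], "rot": [0, 0, 0]}, {"claw": 4.6, "slide": [0, 0, 0], "rot": [0, 0, 0]}, {"claw": 4.6, "slide": [0, 0, 0], "rot": [0, 0, 0]}]}}

```text
clock: 29.78
ee_pos: [0.5324, 0.2543, 0.0169]
tcp_rot: [[-0.024, 0.999, -0.039], [0.5, 0.046, 0.865], [0.865, 0.001, -0.501]]
force: [-0.3, 0.8, -3.9]
grip_width: 0.0516
finger_force: 35.0
```

Still hanging free (-3.9 N), so creep down until it touches.

Call:
{"op": "send_rows", "data": {"rows": [{"claw": 4.6, "slide": [-0.07, 0, 0.04], "rot": [0, 0, 0]}, {"claw": 4.6, "slide": [0, 0, 0], "rot": [0, 0, 0]}, {"claw": 4.6, "slide": [0, 0, 0], "rot": [0, 0, 0]}]}}

```text
clock: 30.03
ee_pos: [0.5324, 0.2544, 0.0166]
tcp_rot: [[-0.024, 0.999, -0.039], [0.499, 0.046, 0.865], [0.866, 0.001, -0.5]]
force: [-0.3, -1.3, 0.6]
grip_width: 0.0518
finger_force: 35.0
```

Contact (force has risen to +0.6 N). Release and back out.

Call:
{"op": "send_rows", "data": {"rows": [{"claw": 7.6, "slide": [0, 0, 0], "rot": [0, 0, 0]}, {"claw": 7.6, "slide": [0, 0, 0], "rot": [0, 0, 0]}, {"claw": 7.6, "slide": [0, 0, 0], "rot": [0, 0, 0]}, {"claw": 7.6, "slide": [0, 0, 0], "rot": [0, 0, 0]}, {"claw": 7.6, "slide": [0, 0, 0], "rot": [0, 0, 0]}, {"claw": 7.6, "slide": [0, 0, 0], "rot": [0, 0, 0]}, {"claw": 7.6, "slide": [0, 0, -1.0], "rot": [0, 0, 0]}, {"claw": 7.6, "slide": [0, 0, -2.0], "rot": [0, 0, 0]}, {"claw": 7.6, "slide": [0, 0, -3.0], "rot": [0, 0, 0]}, {"claw": 7.6, "slide": [0, 0, -3.0], "rot": [0, 0, 0]}, {"claw": 7.6, "slide": [0, 0, -3.0], "rot": [0, 0, 0]}, {"claw": 7.6, "slide": [1.5, 0, -2.0], "rot": [0, 0, 0]}, {"claw": 7.6, "slide": [0, 0, 0], "rot": [0, 0, 0]}, {"claw": 7.6, "slide": [0, 0, 0], "rot": [0, 0, 0]}]}}

```text
clock: 31.2
ee_pos: [0.5383, 0.1393, 0.1]
tcp_rot: [[-0.025, 0.999, -0.036], [0.502, 0.044, 0.864], [0.865, 0.004, -0.502]]
force: [-0.8, 0.7, -1.0]
grip_width: 0.0761
finger_force: 0.0
```

```bash
python3 - <<'E'
from h import *
st();a=[]
for n in("scene","side"):
  d=load(n,True);Q=pts(d);h2=cv2.cvtColor(d["img"],cv2.COLOR_RGB2HSV)
  R=(abs(Q[...,0]-.531)<.09)&(abs(Q[...,1]-.26)<.09)&(Q[...,2]>.010)&(Q[...,2]<.06)&(h2[...,2]>75)
  print(n,rect(Q[R]),"top",rect(Q[R&(Q[...,2]>.034)]),np.nanmedian(Q[R&(Q[...,2]>.034)][:,2]))
  u,v=proj(d,[.531,.26,.03]).astype(int);a.append(cv2.resize(d["img"][v-65:v+65,u-70:u+70],(400,370)))
cv2.imwrite("pics/i.png",np.hstack(a)[:,:,::-1])
E
```

```text
t 31.2 q [-24.1  50.4  99.3  52.8  76.2 -62.5] p [0.5383 0.1393 0.1   ] F [-0.8  0.7 -1. ] w 0.0761 ff 0.0 yaw_y 2.5 z [-0.036  0.864 -0.502]
scene [530.9 258.1 107.6  57.  -88.4  40.5 584. ] top [531.3 257.9 107.3  55.7 -87.3  41.1 312. ] 0.03821620610884287
side [ 532.2  261.9  105.5   52.9  -88.2   42.6 1422. ] top [ 532.2  261.9  105.6   52.3  -88.3   42.8 1011. ] 0.040836392110543955
```

View pics/i.png

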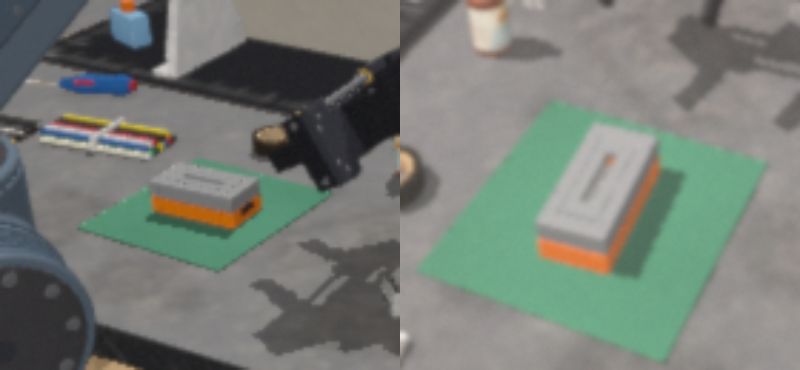

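The holder lies flat and upside down at the mat's centre: (205,195) in the left crop and (600,195) in the right. It is shut with the window up, and the gripper is clear.

```bash
python3 -c "
from plant import arm
print(arm.close_job())"
```

```text
the job is handed in; nothing more can be done
None
```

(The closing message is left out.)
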